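# Move seedling rafts to the nursery tray

## Task

Clear the hold-down bar from the empty nursery tray: first fold its outer arm fully back onto the inner arm while the inner arm stays across the tray, then swing the folded bar back, away from you, clear of the tray. Slide the spatula under each seedling raft in the other tray, lift it out level and set it down flat and fully inside a bay of its own in the nursery tray; the fingers must never touch the rafts. When all are in, swing the bar across the nursery tray again and unfold it straight, lay the spatula flat along its mat, and leave the other things on the bench where they are.

Things in the scene. Friction and masses are not known exactly. Their poses are not given: they have to be found in the camera images.
- nursery: nursery tray: low black ribbed tray fixed on the robot's right, 105 mm deep (x) by 288 wide (y), empty at the start. Origin on the bench under the middle bay; +x points to its back wall, the -x side is open so that a blade goes in level along +x. Three bays side by side at y = -92, 0, +92 mm. The hold-down bar's post stands beyond its +y end (x -30, y +185 mm).
- germ_bay1 (a point): centre of the germination tray's middle bay at rib-top height. In every bay of both trays the floor is 6 mm above the bench; two ribs, 6 mm wide, 30 mm either side of the bay's centre line, run from x = -45 to +45 mm, tops at 16 mm: under a raft is a gap 54 mm wide, 10 high. Dividers between bays (3 mm thick) reach 21 mm, side and back walls 26 mm; inner face of the back wall at x = +49 mm.
- germ: germination tray: the same ribbed tray without bar and post, on the robot's left, holding the rafts at the start. Same frame and sizes as the nursery tray.
- nursery_bay0 (a point): centre of the nursery tray's bay at y = -92 mm, at the height of the rib tops (16 mm above the bench); axes as the tray
- nursery_bay1 (a point): centre of the nursery tray's bay at y = 0 mm, at the height of the rib tops (16 mm above the bench); axes as the tray
- nursery_bay2 (a point): centre of the nursery tray's bay at y = 92 mm, at the height of the rib tops (16 mm above the bench); axes as the tray
- inner_arm (a joint): inner arm of the aluminium hold-down bar about its upright pivot at the post: 0 = across the tray along the tray's -y; grows counter-clockwise from above as it swings back over the back wall, 1.57 = along the tray's +x, stop at 1.75 (swing it to 1.6 or more for room). Stiff (0.25 N m), stays where left, may yield a little while the outer arm is folded.
- outer_arm (a joint): angle of the outer arm against the inner arm about the elbow: 0 = straight on, grows clockwise seen from above (its tip swings round by the robot's side of the tray), 3.14 = stop, folded exactly back on top of the inner arm. Light friction (0.08 N m), stays where left. Each arm is 135 mm between pivots, 22 mm wide; inner arm 56 to 66 mm above the bench, outer arm 68 to 78 mm.
- bar_pivot (a point): point on the upright pivot axis of the inner arm at the post, 97 mm above the bench
- bar_elbow (a point): middle of the elbow knob: upright black knob on the elbow axis at the end of the inner arm, 14 mm across, 38 mm tall, spinning freely; this point is 97 mm above the bench, the knob reaches from 78 to 116 mm. Pull it to swing the inner arm (and the folded outer arm with it).
- bar_tip (a point): middle of the tip knob: the same kind of knob (14 mm across, 78 to 116 mm above the bench) at the free end of the outer arm, 135 mm from the elbow. Pull it round the elbow to fold the outer arm; folded, it is above the pivot post.
- raft0_mid (a point): centre (half-way up) of a seedling raft: square white plate 80 x 80 x 10 mm with nine dark planting holes and short green sprouts up to 12 mm above the plate; about 60 g; z axis up, x and y along its sides. Lies on the ribs of a germination tray bay, this point 21 mm above the bench. Two or three rafts are present; an absent one reads None.
- raft1_mid (a point): centre (half-way up) of a seedling raft: square white plate 80 x 80 x 10 mm with nine dark planting holes and short green sprouts up to 12 mm above the plate; about 60 g; z axis up, x and y along its sides. Lies on the ribs of a germination tray bay, this point 21 mm above the bench. Two or three rafts are present; an absent one reads None.
- raft2_mid (a point): centre (half-way up) of a seedling raft: square white plate 80 x 80 x 10 mm with nine dark planting holes and short green sprouts up to 12 mm above the plate; about 60 g; z axis up, x and y along its sides. Lies on the ribs of a germination tray bay, this point 21 mm above the bench. Two or three rafts are present; an absent one reads None.
- spatula_handle (a point): centre of the spatula's black handle, where to grip it: bar 90 mm long (along the spatula's x), 16 mm wide, 24 mm tall, level, its centre 45 mm above the underside of the blade. Spatula axes: +x from handle to blade tip, z up. 120 g in all; a thin wire foot under the handle's rear end (128 mm behind the blade centre, down to blade level, 60 mm wide) keeps it level when it is laid down.
- spatula_blade (a point): centre of the underside of the spatula's flat steel blade, 70 mm long (x), 42 mm wide, 2.5 mm thick; 93 mm ahead of the handle's centre and 45 mm below it. A solid neck 20 mm wide rises from the blade's rear edge to the handle: a raft clears it when its centre is 5 mm or more ahead of the blade's centre.
- spatula_mid (a point): point on the spatula midway between its two ends, 50 mm behind the blade centre, at blade underside level
- mat_mid (a point): centre of the top of the black rubber mat, 210 x 85 x 3 mm, fixed flat on the bench between robot and trays; its x axis is its long side. The spatula lies along it at the start, handle and blade either way round is fine at the end.
- dropper: small amber dropper bottle standing on the bench, 32 mm wide, 55 mm tall; origin at its underside; not to be disturbed
- net_pot: small black net pot, 52 mm wide, 50 mm tall, standing on the bench; origin at its underside; not to be disturbed
- jar: white jar behind the trays, 60 mm wide, 70 mm tall; origin at its underside; not to be disturbed
- mug: white mug beyond the left end of the germination tray, 72 mm wide, 85 mm tall; origin at its underside; not to be disturbed

How it is judged (in metres and radians):
On the way, in this order (a step that is already met when the one before it is completed fails the run):
1. the outer arm of the bar is folded back on the inner arm, which still lies across the tray (value of joint outer_arm above 2.85 rad and value of joint inner_arm below 0.7 rad), for 0.2 s.
2. the folded bar is swung back clear of the nursery tray (value of joint outer_arm above 2.85 rad and value of joint inner_arm above 1.4 rad), for 0.2 s.
3. every raft lies flat in a bay of the nursery tray (x of raft0_mid in the frame of nursery between -0.02 and 0.02 m and y of raft0_mid in the frame of nursery between -0.135 and 0.135 m and z of raft0_mid in the frame of nursery between 0.017 and 0.025 m and angle between each of raft0_mid, raft1_mid, raft2_mid's own z axis and vertical below 0.06 rad and x of raft1_mid in the frame of nursery between -0.02 and 0.02 m and y of raft1_mid in the frame of nursery between -0.135 and 0.135 m and z of raft1_mid in the frame of nursery between 0.017 and 0.025 m and x of raft2_mid in the frame of nursery between -0.02 and 0.02 m and y of raft2_mid in the frame of nursery between -0.135 and 0.135 m and z of raft2_mid in the frame of nursery between 0.017 and 0.025 m), for 0.3 s.
At the end, for the whole second after the job is handed in: Every raft lies flat (0.06 rad) on the ribs of a nursery bay, within 20 mm of the bay centre along the tray's x; bar across the tray (inner arm < 0.3 rad) and straight (outer < 0.35); spatula flat on its mat, midpoint within 50 mm of the mat's centre, along it within 0.4 rad (all of step 3 and value of joint inner_arm below 0.3 rad and value of joint outer_arm below 0.35 rad and horizontal distance between spatula_mid and mat_mid below 0.05 m and angle between the x axis of spatula_mid and the x axis of mat_mid, either way round below 0.4 rad and height (world z) of spatula_mid below 0.012 m and angle between spatula_mid's own z axis and vertical below 0.12 rad); the robot touches nothing.
It fails at once if the fingers touch a raft (contact force between the fingers and raft0 above 1 N or contact force between the fingers and raft1 above 1 N or contact force between the fingers and raft2 above 1 N).
It fails at once if a raft is tipped (more than 0.45 rad) (angle between any of raft0_mid, raft1_mid, raft2_mid's own z axis and vertical above 0.45 rad).
It fails at once if a bystander on the bench is pushed more than 40 mm (distance of any of dropper, net_pot, jar, mug from where it was at the start of the episode above 0.04 m).
Of raft0, raft1, raft2 only 2 to 3 are there at a start; the rules pass over those that are not, and their reading is None.
At some moment in a run one of spatula may be knocked a few centimetres aside while the robot is not near it.
It also fails if it takes over 210 s, if anything falls off the work surface, if the arm or the gripper's body presses on something with over 40 N, if the wrist force passes 120 N, or if a joint passes its speed limit or range.

## Robot

A 6-joint arm with a two-finger parallel gripper is mounted at the origin on the work surface. World frame = base frame: x ahead of the robot, y to its left, z up, the work surface at z = 0. Lengths are in mm, angles in rad, forces in N, time in s.
With the tool pointing down it reaches from about 275 to 975 mm from the base axis. Payload 8.4 kg.
Tool frame: the origin (TCP) lies at the centre of the arm's flange, where the gripper is bolted on; the fingertips stand 190 mm ahead of it and the grasp point (between the pads) lies 171 mm ahead of it; z points along the fingers, y is the line along which they close (so a half turn about z gives the same grasp; the last joint's range is limited). The gripper opens to 92 mm and grips with 3 to 60 N. Pads are 20 mm wide; open, the fingers measure 128 mm over their backs; the gripper's body (75 mm by 189 mm) begins 69 mm behind the grasp point.
Start: joints at [-1.184, 0.353, 1.633, -0, 1.155, -0.002], TCP at [236.923, -578.357, 404.683] pointing down, gripper open.
Joint ranges: [-2.63, 2.63], [-0.92, 2.1], [0.06, 2.66], [-1.3, 4.44], [0, 2.69], [-3.02, 3.02]. Speed limits (rad/s): [2.22, 2.22, 2.79, 3.14, 3.14, 3.14].

## Interface

Orientations are given as a 3x3 rotation matrix whose columns are the frame's x, y, z axes.
In Python, from plant import sense, get_image, get_calibration, hand_in gives the robot as it stands.
- The arm moves only by the tool step_arm, never from a script. Its argument "deltas" is a list of rows, each a list of 7 numbers: the shift along the tool's x, y, z normalised to -1 to 1, where 1 is 0.3 m, then the turn, a rotation vector about the tool's x, y, z normalised to -1 to 1, where 1 is pi/2 rad, then the opening, from -1 (shut) to 1 (fully open). In form: [[dx, dy, dz, rx, ry, rz, gripper], ...]. A call has 1 to 10 rows; each row shifts and turns the commanded pose from where the row before left it, along the tool's axes as they then stand; what a row does not reach is not made up. A row lasts 1/10 s, in which the tool goes at most 50 mm and 8.59 degrees, less where a joint would pass 70% of its speed; a pose out of reach is approached as far as the arm can. A call with a number of a shift or a turn outside -1 to 1 is refused whole. A call with a gripper value outside its range is refused whole. The fingers move at their own pace and stop on an object; "grip_force" is the grip in N (left out, the last holds). Time passes only in rows, so rows that do not move let the fingers close. It gives the time, the measured TCP pose, the force, the opening and the grip force at its end, in the units of the state.
- sense(): the state, without advancing time (a new reading comes with each control period).
- get_image(name): name is "scene" or "top" or "wrist"; returns the picture (400x640x3 uint8, blue, green, red); there is no depth.
- get_calibration(name): a dict with "mtx" (3x3 intrinsics, pixels), "rvec" (rotation vector, rad) and "tvec" (3), from world to camera coordinates, as OpenCV has them. Camera axes: x right, y down, z forward; pixel columns grow to the right and rows downward; lengths in mm; the calibration is good to about 2 mm. A picture is of the moment at which its call begins: read the wrist's pose just before it. get_calibration takes no time and is no camera call; for the wrist camera it gives the pose at the moment of the call.
- hand_in(): hands the job in; it is judged then, once.
The state is a dict: "clock": time; "joint_pos": joint angles; "qd": joint speeds; "joint_torque": joint torques, N m; "position": TCP position; "tcp_rot": TCP orientation; "wrist_force": force on the tool from outside, world axes, zero at the start; "ft_torque": the same for the moment, N m; "gripper_width": finger opening in mm; "grasp_force": force on a finger pad.
Only numpy, scipy, OpenCV 4.12 (cv2) and the standard library are available. Lean on these libraries where they do the work, as an engineer would, in place of code of your own. Each camera call takes 0.05 s, during which the arm holds its last target. There are 200 camera calls.

## Working session

There is one attempt and no reset: what is moved stays moved. The work goes in short steps, Python scripts to look and compute and a tool call to move; the robot and the scene stay as the last step left them, time stands still between calls to the robot, and variables do not carry over. Pictures are saved under pics/ and viewed, at most 14 in all, crops included, and the job is handed in when it is done.

Besides the shell and the picture viewer there is one more tool, called as name([rows], argument=value, ...), one row to a line, values as JSON. step_arm: Moves the arm, as the interface text tells. Its arguments: {"type":"object","properties":{"deltas":{"type":"array"},"grip_force":{"type":"number"}},"required":["deltas"]}

```bash
ls; mkdir -p pics; python3 - <<'E'
from plant import *
import cv2
s=sense();print(s['clock'],s['position'],s['tcp_rot'],s['gripper_width'])
for n in("top","scene"):
    cv2.imwrite(f"pics/{n}0.png",cv2.resize(get_image(n),(800,500),interpolation=cv2.INTER_CUBIC))
    c=get_calibration(n);print(n,c)
E
```

```text
pics
0.0 [ 236.82670923 -578.13828917  403.95887287] [[ 9.25386655e-01  3.79024063e-01 -5.47219045e-04]
 [ 3.79024457e-01 -9.25385768e-01  1.28125840e-03]
 [-2.07609536e-05 -1.39306882e-03 -9.99999029e-01]] 91.92496783161309
top {'mtx': array([[426.32412806,   0.        , 317.10650352],
       [  0.        , 426.32412806, 203.94946041],
       [  0.        ,   0.        ,   1.        ]]), 'rvec': array([ 2.16567262, -2.1267561 ,  0.17429966]), 'tvec': array([   4.26902723,  568.99119952, 1306.188832  ])}
scene {'mtx': array([[479.23705605,   0.        , 321.51277429],
       [  0.        , 479.23705605, 192.14066368],
       [  0.        ,   0.        ,   1.        ]]), 'rvec': array([ 1.86481495,  1.85035931, -0.63067042]), 'tvec': array([ -46.76214438, -404.88389035, 1627.27508204])}
```

View pics/top0.png

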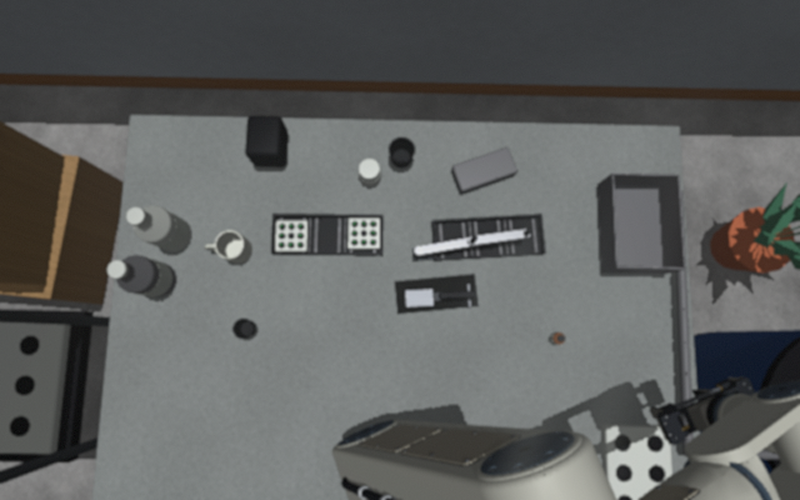

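View pics/scene0.png

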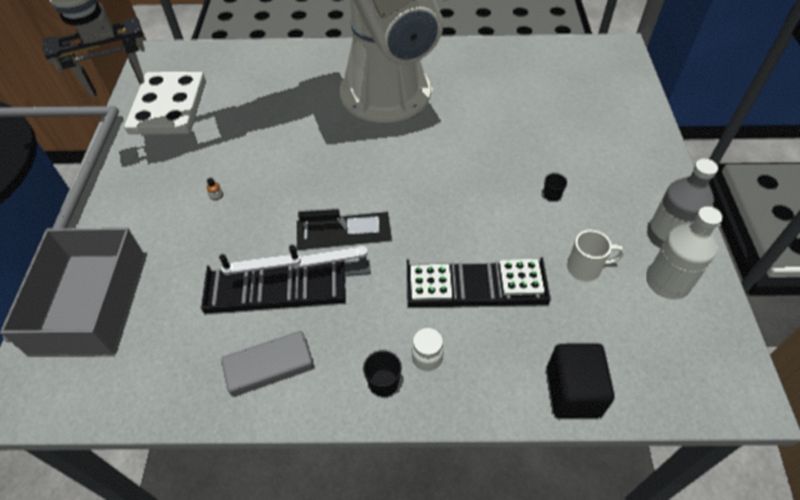

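The top view shows rafts in the two outer germination bays (291,235) and (364,232). The bar lies across the nursery tray from (418,250) to (526,233), and the spatula is on its mat with the blade at the left (420,297). I'll enlarge both regions.

```bash
cat > h.py <<'E'
import numpy as np, cv2
from plant import *
from scipy.spatial.transform import Rotation as R
def ray(c,px,z):
    "pixel -> world point on plane z"
    K,r,t=c['mtx'],cv2.Rodrigues(c['rvec'])[0],c['tvec'].ravel()
    d=r.T@np.linalg.inv(K)@np.array([px[0],px[1],1.]);o=-r.T@t
    return o+d*(z-o[2])/d[2]
def proj(c,p): return cv2.projectPoints(np.array([p],float),c['rvec'],c['tvec'],c['mtx'],None)[0].ravel()
def crop(name,fn,x0,y0,w,h,f,im=None):
    im=get_image(name) if im is None else im
    cv2.imwrite('pics/'+fn,cv2.resize(im[y0:y0+h,x0:x0+w],None,fx=f,fy=f,interpolation=cv2.INTER_CUBIC)); return im
E
python3 - <<'E'
from h import *
im=get_image("top")
a=cv2.resize(im[165:255,210:320],None,fx=7,fy=7,interpolation=cv2.INTER_CUBIC)[:0]
crop("top","t1.png",310,165,130,90,6,im)
crop("top","t2.png",210,165,100,45,8,im)
E
```

```text
(no output)
```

View pics/t1.png

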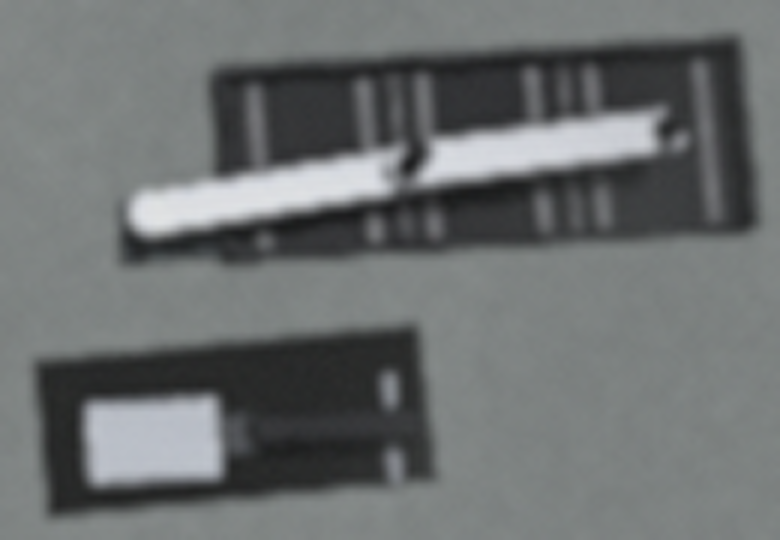

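View pics/t2.png

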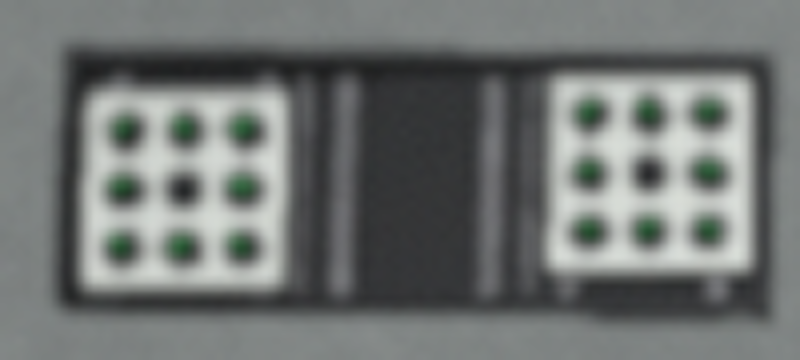

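```bash
python3 - <<'E'
from h import *
np.set_printoptions(precision=1,suppress=True)
c=get_calibration("top")
def T(p,z): return ray(c,(310+p[0]/6-.4,165+p[1]/6-.4),z)
def G(p,z): return ray(c,(210+p[0]/8-.4,165+p[1]/8-.4),z)
K=cv2.Rodrigues(c['rvec'])[0]; print("cam",-K.T@c['tvec'])
for n,p,z in [("pivot",(152,213),78),("elbowtop",(413,155),116),("elbowbase",(403,172),78),("tiptop",(674,122),116),("tipbase",(662,132),78),
 ("n BL",(215,72),26),("n BR",(740,40),26),("n FR",(755,228),26),("n FL",(225,262),26),
 ("matBL",(37,360),3),("matBR",(417,326),3),("matFR",(437,478),3),("matFL",(52,514),3),
 ("bladeBL",(83,402),6),("bladeBR",(220,395),6),("bladeFR",(223,482),6),("bladeFL",(90,487),6),("hand rear",(412,423),57),("handfront",(250,428),57),("footup",(388,375),5),("footdn",(394,478),5)]: print(n,T(p,z)[:2])
for n,p,z in [("g BL",(68,50),26),("g BR",(770,58),26),("g FR",(768,315),26),("g FL",(60,308),26),
 ("rL hole",(184,190),26),("rL tl",(84,90),26),("rL tr",(290,92),26),("rL br",(286,294),26),("rL bl",(78,292),26),("rR hole",(648,174),26),("tl",(546,72),26),("tr",(754,72),26),("br",(752,274),26),("bl",(546,272),26)]: print(n,G(p,z)[:2])
# other objects, 800x500 picture -> /1.25
for n,p,z in [("dropper",(556,338),40),("pot",(245,329),50),("jar",(369,168),70),("mug",(233,243),85)]: print(n,ray(c,(p[0]/1.25,p[1]/1.25),z)[:2])
E
```

```text
cam [ 363.4   25.4 1377.4]
pivot [576.6 -40. ]
elbowtop [ 602.4 -168.9]
elbowbase [ 600.5 -169.5]
tiptop [ 621.8 -300.6]
tipbase [ 624.2 -304.1]
n BL [662.9 -75.8]
n BR [ 686.3 -360.7]
n FR [ 583.1 -366.3]
n FL [559.3 -81.9]
matBL [507.3  17.4]
matBR [ 529.6 -188. ]
matFR [ 447.7 -198.4]
matFL [424.8   7.9]
bladeBL [484.8  -7.7]
bladeBR [489.9 -81.3]
bladeFR [443.3 -83.2]
bladeFL [439.4 -12.1]
hand rear [ 472.5 -176.8]
handfront [468.4 -92.9]
footup [ 502.5 -171.9]
footdn [ 447.2 -175. ]
g BL [673.8 336.8]
g BR [676.2  52.8]
g FR [570.7  51.3]
g FL [568.2 334.5]
rL hole [617.1 287.3]
rL tl [657.4 329.5]
rL tr [658.2 246.4]
rL br [575.6 244.5]
rL bl [574.8 327.6]
rR hole [627.3 100.9]
tl [668.6 143.3]
tr [670.2  59.1]
br [587.3  58.1]
bl [586.5 140.8]
dropper [ 367.8 -386.1]
pot [376.4 383.8]
jar [787.2  88.3]
mug [584.5 416.3]
```

step_arm([
  [0,0,0,0,0,0.0826,1],
  [0,0,0,0,0,0.0826,1],
  [0,0,0,0,0,0.0825,1],
  [0.1,-0.07,0,0,0,0,1],
  [0.1,-0.07,0,0,0,0,1],
  [0.1,-0.07,0,0,0,0,1],
  [0.1,-0.07,0,0,0,0,1],
  [0.1,-0.07,0,0,0,0,1],
  [0.1,-0.07,0,0,0,0,1],
], grip_force=15)

```text
clock: 1.05
position: [418.0, -451.3, 404.5]
tcp_rot: [[1.0, -0.0, -0.0], [-0.0, -1.0, 0.0], [-0.0, -0.0, -1.0]]
wrist_force: [0.2, -0.4, -0.3]
gripper_width: 91.8
grasp_force: 0.0
```

step_arm([
  [0.1,-0.07,0,0,0,0,1],
  [0.1,-0.07,0,0,0,0,1],
  [0.1,-0.07,0,0,0,0,1],
  [0.1,-0.07,0,0,0,0,1],
  [0.1,-0.07,0,0,0,0,1],
  [0.1,-0.07,0,0,0,0,1],
  [0.06,-0.07,0.06,0,0,0,1],
  [0,0,0,0,0,0,1],
])

```text
clock: 1.85
position: [616.4, -302.6, 384.0]
tcp_rot: [[1.0, 0.003, -0.003], [0.003, -1.0, 0.002], [-0.003, -0.002, -1.0]]
wrist_force: [-0.6, 0.4, -0.3]
gripper_width: 91.8
grasp_force: 0.0
```

```bash
python3 - <<'E'
from h import *
s=sense();c=get_calibration("wrist");print(s['position'],s['tcp_rot'],s['joint_pos'])
for n,p in [("tip",(623.5,-303,116)),("elbow",(601.5,-171,116)),("pivot",(577,-39.6,78))]: print(n,proj(c,p))
crop("wrist","w1.png",0,0,640,400,1.25)
E
```

```text
[ 616.40186178 -302.61335794  384.00517859] [[ 0.9999927   0.00269533 -0.00270765]
 [ 0.00270173 -0.99999356  0.00236279]
 [-0.00270126 -0.00237009 -0.99999354]] [-4.58780590e-01  4.66867332e-01  1.50770140e+00  9.98284157e-04
  1.17049814e+00  1.10892658e+00]
tip [321.85404008 195.92310419]
elbow [177.63893244 218.87240387]
pivot [ 74.93451247 228.91880025]
```

View pics/w1.png

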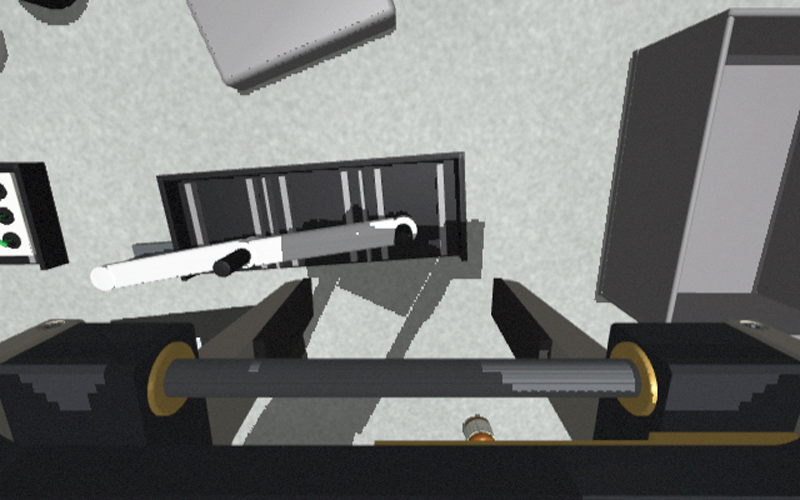

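The wrist view shows the tip knob top near (402,243) and the elbow knob top near (221,269). Both agree with the estimates to about 2 mm, so I'll grip the tip knob.

step_arm([
  [0.03,0.003,0,0,0,0,1],
  [0,0,0.09,0,0,0,1],
  [0,0,0.09,0,0,0,1],
  [0,0,0.09,0,0,0,1],
  [0,0,0.09,0,0,0,1],
  [0,0,0,0,0,0,-1],
  [0,0,0,0,0,0,-1],
  [0,0,0,0,0,0,-1],
  [0,0,0,0,0,0,-1],
  [0,0,0,0,0,0,-1],
], grip_force=15)

```text
clock: 2.9
position: [624.3, -306.6, 280.1]
tcp_rot: [[1.0, -0.0, 0.002], [-0.0, -1.0, -0.001], [0.002, 0.001, -1.0]]
wrist_force: [0.4, -0.4, -0.1]
gripper_width: 54.0
grasp_force: 0.0
```

```bash
python3 - <<'E'
from h import *
e=np.array([603,-171.]);R_=135
import math
h0=math.atan2(-132.5,22)
P=[e+R_*np.array([math.cos(h0-a),math.sin(h0-a)]) for a in np.linspace(0,3.1,20)]
for a,b in zip(P,P[1:]): d=(b-a)/300; print("[%.3f, %.3f, 0, 0, 0, 0, -1],"%(d[0],-d[1]),end=" ")
s=sense();print(P[0],P[-1],s['position'],s['gripper_width'],s['grasp_force'],s['wrist_force'])
E
```

```text
[-0.073, 0.006, 0, 0, 0, 0, -1], [-0.073, -0.006, 0, 0, 0, 0, -1], [-0.071, -0.018, 0, 0, 0, 0, -1], [-0.067, -0.029, 0, 0, 0, 0, -1], [-0.062, -0.040, 0, 0, 0, 0, -1], [-0.055, -0.049, 0, 0, 0, 0, -1], [-0.046, -0.057, 0, 0, 0, 0, -1], [-0.036, -0.064, 0, 0, 0, 0, -1], [-0.025, -0.069, 0, 0, 0, 0, -1], [-0.014, -0.072, 0, 0, 0, 0, -1], [-0.002, -0.073, 0, 0, 0, 0, -1], [0.010, -0.073, 0, 0, 0, 0, -1], [0.022, -0.070, 0, 0, 0, 0, -1], [0.033, -0.065, 0, 0, 0, 0, -1], [0.043, -0.059, 0, 0, 0, 0, -1], [0.052, -0.051, 0, 0, 0, 0, -1], [0.060, -0.042, 0, 0, 0, 0, -1], [0.066, -0.032, 0, 0, 0, 0, -1], [0.070, -0.021, 0, 0, 0, 0, -1], [ 625.11236393 -304.17673731] [575.36918298 -38.85788729] [ 624.33554998 -306.60029882  280.098351  ] 53.97492197802526 0.0 [ 0.38210679 -0.42957504 -0.06802465]
```

step_arm([
  [0,-0.007,0.017,0,0,0,-1],
  [0,0,0,0,0,0,-1],
  [0,0,0,0,0,0,-1],
  [0,0,0,0,0,0,-1],
  [0,0,0,0,0,0,-1],
  [0,0,0,0,0,0,-1],
  [0,0,0,0,0,0,-1],
  [0,0,0,0,0,0,-1],
])

```text
clock: 3.7
position: [623.8, -303.5, 273.4]
tcp_rot: [[1.0, -0.0, -0.001], [-0.0, -1.0, 0.002], [-0.001, -0.002, -1.0]]
wrist_force: [-1.4, 4.3, 1.6]
gripper_width: 13.4
grasp_force: 15.0
```

Gripped at 13.4 mm, the knob's width. Now I'll fold the outer arm round the robot's side.

step_arm([
  [-0.073,0.006,0,0,0,0,-1],
  [-0.073,-0.006,0,0,0,0,-1],
  [-0.071,-0.018,0,0,0,0,-1],
  [-0.067,-0.029,0,0,0,0,-1],
  [-0.062,-0.04,0,0,0,0,-1],
  [-0.055,-0.049,0,0,0,0,-1],
  [-0.046,-0.057,0,0,0,0,-1],
  [-0.036,-0.064,0,0,0,0,-1],
  [-0.025,-0.069,0,0,0,0,-1],
  [-0.014,-0.072,0,0,0,0,-1],
])

```text
clock: 4.7
position: [466.5, -184.5, 273.7]
tcp_rot: [[1.0, -0.001, -0.0], [-0.001, -1.0, -0.001], [-0.0, 0.001, -1.0]]
wrist_force: [1.9, -0.4, -1.7]
gripper_width: 13.4
grasp_force: 15.0
```

step_arm([
  [-0.002,-0.073,0,0,0,0,-1],
  [0.01,-0.073,0,0,0,0,-1],
  [0.022,-0.07,0,0,0,0,-1],
  [0.033,-0.065,0,0,0,0,-1],
  [0.043,-0.059,0,0,0,0,-1],
  [0.052,-0.051,0,0,0,0,-1],
  [0.06,-0.042,0,0,0,0,-1],
  [0.066,-0.032,0,0,0,0,-1],
  [0.07,-0.021,0,0,0,0,-1],
  [0,0,0,0,0,0,-1],
])

```text
clock: 5.7
position: [575.6, -37.8, 273.5]
tcp_rot: [[1.0, 0.0, 0.001], [0.0, -1.0, 0.001], [0.001, -0.001, -1.0]]
wrist_force: [-1.6, 5.4, 2.7]
gripper_width: 14.0
grasp_force: 15.0
```

```bash
python3 - <<'E'
from h import *
crop("top","t3.png",310,165,130,90,6)
E
```

```text
(no output)
```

View pics/t3.png

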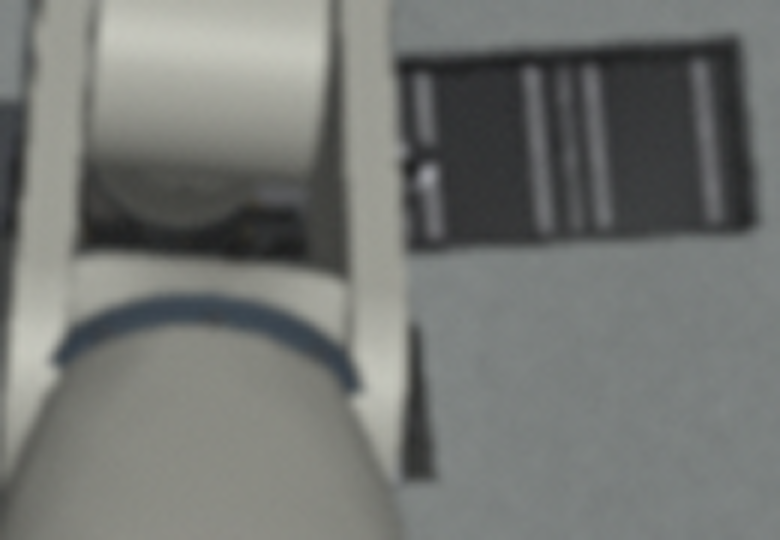

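The wrist force is small and the gripper is over the pivot. In the picture the elbow is still at about (410,170), so the arm is folded. I'll release it and go to the elbow knob.

step_arm([
  [0,0,0,0,0,0,1],
  [0,0,0,0,0,0,1],
  [0,0,0,0,0,0,1],
  [0,0,0,0,0,0,1],
  [0,0,-0.1,0,0,0,1],
  [0,0,-0.1,0,0,0,1],
  [0.03,0.15,0,0,0,0,1],
  [0.03,0.15,0,0,0,0,1],
  [0.03,0.145,0,0,0,0,1],
  [0,0,0,0,0,0,1],
])

```text
clock: 6.75
position: [601.3, -177.1, 333.9]
tcp_rot: [[1.0, -0.004, 0.002], [-0.004, -1.0, -0.002], [0.002, 0.002, -1.0]]
wrist_force: [-1.0, 0.6, 0.1]
gripper_width: 91.0
grasp_force: 0.0
```

```bash
python3 - <<'E'
from h import *
import math
s=sense();print(s['position'])
c=get_calibration("wrist")
for p in [(603,-171,116),(578.5,-40,116)]: print(proj(c,p)*1.25)
crop("wrist","w2.png",0,0,640,400,1.25)
p=np.array([578.5,-40.]);a0=math.atan2(-131,24.5)
P=[p+134*np.array([math.cos(a),math.sin(a)]) for a in np.linspace(a0,.2,12)]
for a,b in zip(P,P[1:]): d=(b-a)/300; print("[%.3f, %.3f, 0, 0, 0, 0, -1],"%(d[0],-d[1]),end=" ")
E
```

```text
[ 601.26316472 -177.07170605  333.93639255]
[389.54021375 276.35162407]
[172.19982134 316.13089605]
[0.062, -0.016, 0, 0, 0, 0, -1], [0.059, -0.025, 0, 0, 0, 0, -1], [0.055, -0.033, 0, 0, 0, 0, -1], [0.050, -0.041, 0, 0, 0, 0, -1], [0.043, -0.048, 0, 0, 0, 0, -1], [0.036, -0.053, 0, 0, 0, 0, -1], [0.028, -0.058, 0, 0, 0, 0, -1], [0.019, -0.061, 0, 0, 0, 0, -1], [0.010, -0.064, 0, 0, 0, 0, -1], [0.001, -0.064, 0, 0, 0, 0, -1], [-0.008, -0.064, 0, 0, 0, 0, -1],
```

View pics/w2.png

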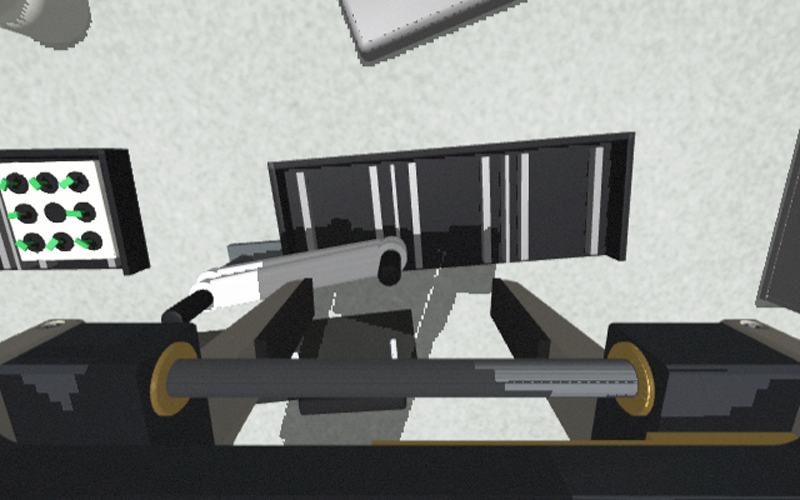

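The outer arm is folded over the inner arm, with the tip knob at (180,310) and the elbow knob top at (388,276), where I predicted it. Next I'll grip the elbow and swing it.

step_arm([
  [0.006,-0.02,0.06,0,0,0,1],
  [0,0,0.07,0,0,0,0],
  [0,0,0.07,0,0,0,-1],
  [0,0,0,0,0,0,-1],
  [0,0,0,0,0,0,-1],
  [0,0,0,0,0,0,-1],
  [0,0,0,0,0,0,-1],
  [0,0,0,0,0,0,-1],
  [0,0,0,0,0,0,-1],
], grip_force=25)

```text
clock: 7.7
position: [602.5, -166.6, 274.1]
tcp_rot: [[1.0, -0.0, 0.001], [-0.0, -1.0, -0.0], [0.001, 0.0, -1.0]]
wrist_force: [-0.1, -0.6, 0.5]
gripper_width: 30.0
grasp_force: 0.0
```

step_arm([
  [0,0,0,0,0,0,-1],
  [0,0,0,0,0,0,-1],
  [0,0,0,0,0,0,-1],
  [0,0,0,0,0,0,-1],
])

```text
clock: 8.1
position: [602.9, -168.3, 274.0]
tcp_rot: [[1.0, 0.0, 0.002], [0.0, -1.0, -0.004], [0.002, 0.004, -1.0]]
wrist_force: [1.5, -11.8, -1.1]
gripper_width: 13.5
grasp_force: 25.0
```

step_arm([
  [0,0.01,0,0,0,0,-1],
  [0.062,-0.016,0,0,0,0,-1],
  [0.059,-0.025,0,0,0,0,-1],
  [0.055,-0.033,0,0,0,0,-1],
  [0.05,-0.041,0,0,0,0,-1],
  [0.043,-0.048,0,0,0,0,-1],
  [0.036,-0.053,0,0,0,0,-1],
  [0.028,-0.058,0,0,0,0,-1],
  [0.019,-0.061,0,0,0,0,-1],
  [0.01,-0.064,0,0,0,0,-1],
])

```text
clock: 9.1
position: [711.7, -48.3, 273.7]
tcp_rot: [[1.0, -0.0, 0.001], [-0.0, -1.0, -0.0], [0.001, 0.0, -1.0]]
wrist_force: [-0.8, -1.4, 4.6]
gripper_width: 13.2
grasp_force: 25.0
```

step_arm([
  [0.001,-0.064,0,0,0,0,-1],
  [-0.008,-0.064,0,0,0,0,-1],
  [0,0,0,0,0,0,-1],
  [0,0,0,0,0,0,1],
  [0,0,0,0,0,0,1],
  [0,0,0,0,0,0,1],
  [0,0,0,0,0,0,1],
  [0,0,-0.1,0,0,0,1],
  [0,0,-0.12,0,0,0,1],
])

```text
clock: 10.0
position: [708.2, -12.1, 338.2]
tcp_rot: [[1.0, -0.001, -0.004], [-0.001, -1.0, 0.0], [-0.004, -0.0, -1.0]]
wrist_force: [0.9, -1.0, 0.5]
gripper_width: 59.5
grasp_force: 0.0
```

```bash
python3 - <<'E'
from h import *
im=get_image("scene");cv2.imwrite("pics/s2.png",cv2.resize(im[120:320,140:420],None,fx=2.8,fy=2.8,interpolation=cv2.INTER_CUBIC))
c=get_calibration("scene")
for p in [(577,-39,116),(710,-14,116)]: print((proj(c,p)-[140,120])*2.8)
E
```

```text
[411.25560904 188.84539796]
[434.94201371 316.40907263]
```

View pics/s2.png

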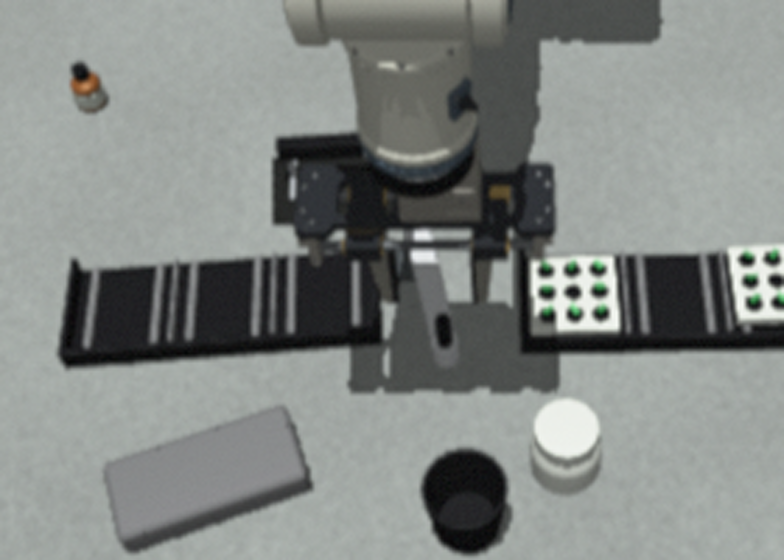

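The bar is swung back: the elbow knob is at (441,322), as expected, and the tray is clear. Now the spatula.

step_arm([
  [-0.131,0.07,0,0,0,0,1],
  [-0.131,0.07,0,0,0,0,1],
  [-0.131,0.07,0,0,0,0,1],
  [-0.131,0.07,0,0,0,0,1],
  [-0.131,0.07,0,0,0,0,1],
  [-0.131,0.07,0,0,0,0,1],
  [0,0,0,0,0,-0.0877,1],
  [0,0,0,0,0,-0.0877,1],
  [0,0,0,0,0,-0.0877,1],
  [0,0,0,0,0,-0.0877,1],
])

```text
clock: 11.05
position: [472.9, -137.9, 339.7]
tcp_rot: [[0.85, 0.527, 0.0], [0.527, -0.85, -0.0], [0.0, 0.0, -1.0]]
wrist_force: [-0.8, 0.1, -0.3]
gripper_width: 92.1
grasp_force: 0.0
```

step_arm([
  [0,0,0,0,0,-0.0877,1],
  [0,0,0,0,0,-0.0877,1],
  [0,0,0,0,0,-0.0877,1],
  [0,0,0,0,0,-0.0877,1],
  [0,0,0,0,0,-0.0877,1],
  [0,0,0,0,0,-0.0877,1],
  [0,0,0,0,0,-0.0877,1],
  [0,0,0,0,0,-0.0877,1],
  [0,0,0,0,0,0,1],
])

```text
clock: 11.95
position: [473.0, -137.7, 339.5]
tcp_rot: [[-0.083, 0.997, -0.0], [0.997, 0.083, -0.0], [-0.0, -0.0, -1.0]]
wrist_force: [-0.3, 0.7, -0.0]
gripper_width: 92.0
grasp_force: 0.0
```

```bash
python3 - <<'E'
from h import *
s=sense();print(s['position'],s['tcp_rot'][:2,0])
c=get_calibration("wrist")
for p in [(464.4,-46.1,5),(475.2,-183.6,60),(468.2,-93.8,60),(471.8,-138.7,60)]: print(proj(c,p)*1.25)
crop("wrist","w3.png",0,0,640,400,1.25)
E
```

```text
[ 472.98350927 -137.72883233  339.53605733] [-0.0833726   0.99651844]
[400.76647322 127.47481432]
[399.91989643 306.85897755]
[400.37839688 191.19243226]
[400.271886   251.43822155]
```

View pics/w3.png

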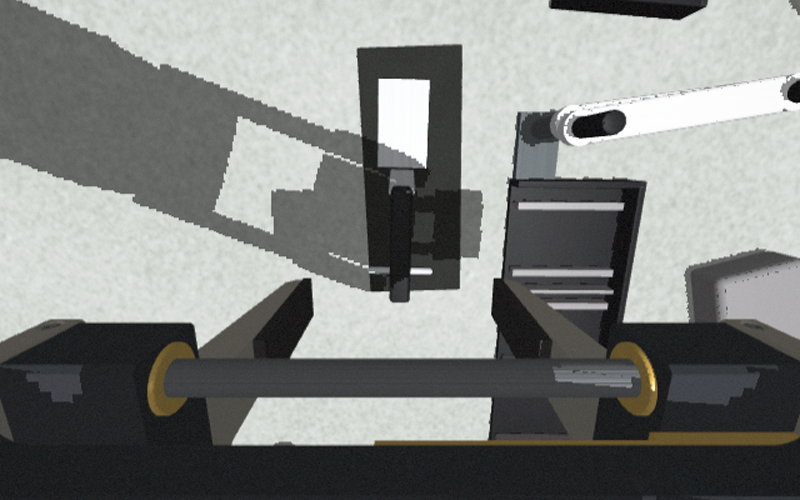

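The wrist view has the blade centre at (403,124) and the handle from (401,188) to (400,300), about 3 mm ahead of my estimate and turned about 0.03 rad. I'll correct for that and grip.

step_arm([
  [0.009,-0.003,0.06,0,0,0.017,1],
  [0,0,0.09,0,0,0,0.3],
  [0,0,0.09,0,0,0,0.3],
  [0,0,0.09,0,0,0,0.3],
  [0,0,0.072,0,0,0,0.3],
  [0,0,0,0,0,0,-1],
  [0,0,0,0,0,0,-1],
  [0,0,0,0,0,0,-1],
  [0,0,0,0,0,0,-1],
  [0,0,0,0,0,0,-1],
], grip_force=60)

```text
clock: 13.0
position: [472.4, -134.9, 219.9]
tcp_rot: [[-0.055, 0.998, 0.002], [0.998, 0.055, -0.0], [-0.001, 0.002, -1.0]]
wrist_force: [-0.4, -0.2, 0.7]
gripper_width: 21.7
grasp_force: 0.0
```

step_arm([
  [0,0,0,0,0,0,-1],
  [0,0,0,0,0,0,-1],
  [0,0,0,0,0,0,-1],
  [0,0,0,0,0,0,-1],
])

```text
clock: 13.4
position: [472.2, -134.9, 219.6]
tcp_rot: [[-0.055, 0.998, 0.001], [0.998, 0.055, -0.0], [-0.0, 0.001, -1.0]]
wrist_force: [-1.8, 0.6, 7.2]
gripper_width: 15.5
grasp_force: 60.0
```

step_arm([
  [0,0,-0.04,0,0,0,-1],
  [0,0,-0.08,0,0,0,-1],
  [0,0,-0.08,0,0,0,-1],
  [0,0,-0.06,0,0,0,-1],
  [0.08,-0.016,0,0,0,0,-1],
  [0.13,-0.016,0,0,0,0,-1],
  [0.15,-0.02,0,0,0,0,-1],
  [0.15,-0.02,0,0,0,0,-1],
  [0.15,-0.02,0,0,0,0,-1],
  [0.13,-0.02,0,0,0,0,-1],
])

```text
clock: 14.4
position: [424.6, 101.8, 297.8]
tcp_rot: [[-0.055, 0.998, 0.001], [0.998, 0.055, 0.0], [0.0, 0.001, -1.0]]
wrist_force: [-0.4, 0.1, -1.4]
gripper_width: 15.6
grasp_force: 60.0
```

step_arm([
  [0,0,0,0,0,0.0858,-1],
  [0,0,0,0,0,0.0858,-1],
  [0,0,0,0,0,0.0858,-1],
  [0,0,0,0,0,0.0858,-1],
  [0,0,0,0,0,0.0858,-1],
  [0,0,0,0,0,0.0858,-1],
  [0,0,0,0,0,0.0858,-1],
  [0,0,0,0,0,0.0858,-1],
  [0,0,0,0,0,0.0858,-1],
  [0,0,0,0,0,0.0858,-1],
])

```text
clock: 15.4
position: [425.2, 100.0, 297.6]
tcp_rot: [[0.963, 0.269, 0.0], [0.269, -0.963, 0.0], [0.0, -0.0, -1.0]]
wrist_force: [-0.1, 0.1, -0.9]
gripper_width: 15.3
grasp_force: 60.0
```

step_arm([
  [0,0,0,0,0,0.0858,-1],
  [0,0,0,0,0,0.0858,-1],
  [0,0,0.05,0,0,0,-1],
  [0,0,0,0,0,0,-1],
  [0,0,0,0,0,0,-1],
])

```text
clock: 15.9
position: [425.2, 99.9, 282.3]
tcp_rot: [[1.0, 0.009, -0.001], [0.009, -1.0, -0.0], [-0.001, 0.0, -1.0]]
wrist_force: [-0.3, -0.1, -1.0]
gripper_width: 15.5
grasp_force: 60.0
```

```bash
python3 - <<'E'
from h import *
s=sense();print(s['position'],s['tcp_rot'],s['wrist_force'],s['joint_pos'])
c=get_calibration("wrist")
zb=s['position'][2]-216.6+2.5; x,y=s['position'][:2]
for p in [(x+93+35,y+21,zb),(x+93+35,y-21,zb),(x+93-35,y+21,zb),(x+93-35,y-21,zb),(628,100.4,26),(588,140.4,26),(588,60.4,26),(668,140.4,26),(668,60.4,26)]: print(proj(c,p)*1.25)
crop("wrist","w4.png",0,0,640,400,1.25)
E
```

```text
[425.19432638  99.94136953 282.34479172] [[ 9.99955933e-01  9.36310020e-03 -6.81938337e-04]
 [ 9.36299352e-03 -9.99956154e-01 -1.59457528e-04]
 [-6.83401453e-04  1.53065517e-04 -9.99999755e-01]] [-0.27083652 -0.13926008 -1.01821353] [ 2.27424506e-01  2.37131022e-01  2.13106750e+00 -2.28235847e-06
  7.74094463e-01  1.78885928e+00]
[359.45579616  30.98056385]
[445.8546975   31.82597736]
[362.18510338 177.52444523]
[440.7148673  178.21237081]
[402.88380648 -94.93981099]
[332.85888389 -11.94543513]
[471.54114539 -10.54704582]
[ 326.81439286 -188.44340814]
[ 480.30998696 -186.70624625]
```

View pics/w4.png

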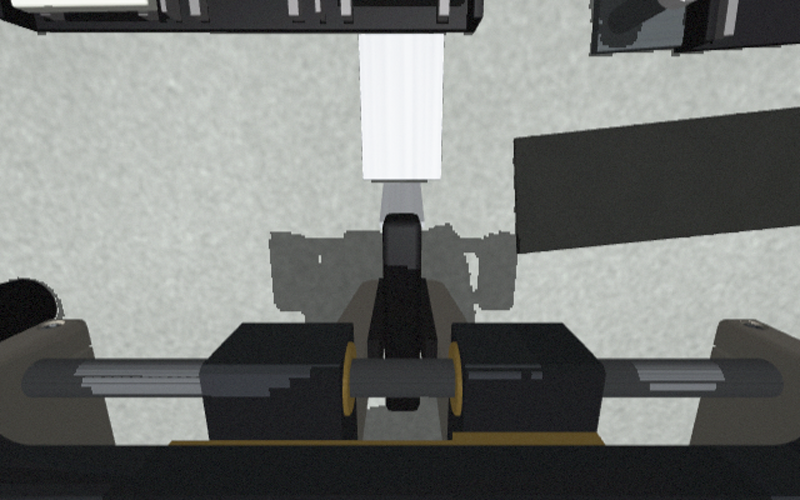

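The blade is level and where I predicted, with its rear edge at (363–440,180). The germination bay's ribs are at columns 346 and 443, so I'll check the lateral fit from those.

```bash
python3 - <<'E'
from h import *
c=get_calibration("wrist")
o=np.array([622.2,193.9]);a=.0085;M=np.array([[np.cos(a),-np.sin(a)],[np.sin(a),np.cos(a)]])
for n,x,y,z in [("ribR",-40,-122,16),("ribL",-40,-62,16),("div",-40,-46,21),("rib",-40,-30,16),("rib2",-40,30,16),("FRtop",-52.5,-144,26),("FRbot",-52.5,-144,0),("FLedge mid",-52.5,0,6)]:
    w=o+M@[x,y]; print(n,w,proj(c,(*w,z))*1.25)
E
```

```text
ribR [583.2384325   71.56441132] [449.63154912   6.63314156]
ribL [582.72843865 131.56224383] [351.04166588   6.61727679]
div [582.59244028 147.56166583] [322.98784623   3.18449445]
rib [582.45644192 163.56108784] [298.45539397   6.60881477]
rib2 [581.94644806 223.55892035] [199.84675609   6.59294698]
FRtop [570.92588181  49.45895734] [488.41881001  23.79151862]
FRbot [570.92588181  49.45895734] [479.13633225  38.00258785]
FLedge mid [569.70189655 193.45375537] [257.65149488  34.96813514]
```

step_arm([
  [0,-0.015,0.06,0,0,0,-1],
  [0,0,0.07,0,0,0,-1],
  [0,0,0.057,0,0,0,-1],
  [0,0,0,0,0,0,-1],
  [0,0,0,0,0,0,-1],
])

```text
clock: 16.45
position: [425.5, 104.5, 226.4]
tcp_rot: [[1.0, 0.009, -0.0], [0.009, -1.0, -0.0], [-0.0, 0.0, -1.0]]
wrist_force: [0.5, 1.0, -1.4]
gripper_width: 15.3
grasp_force: 60.0
```

step_arm([
  [0.05,0,0,0,0,0,-1],
  [0.05,0,0,0,0,0,-1],
  [0.04,0,0,0,0,0,-1],
  [0.03,0,0,0,0,0,-1],
  [0.03,0,0,0,0,0,-1],
  [0,0,0,0,0,0,-1],
])

```text
clock: 17.05
position: [486.6, 105.0, 226.1]
tcp_rot: [[1.0, 0.009, 0.001], [0.009, -1.0, 0.0], [0.001, -0.0, -1.0]]
wrist_force: [-0.5, 0.0, -1.5]
gripper_width: 15.8
grasp_force: 60.0
```

```bash
cat >> h.py <<'E'
def rect(name,z,x0,x1,y0,y1,res=1.0,im=None):
    "metric picture of plane z: row = x (from x1 down), col = y (from y1 down)"
    c=get_calibration(name); im=get_image(name) if im is None else im
    w=[(x1,y1),(x1,y0),(x0,y0),(x0,y1)]
    s=np.float32([proj(c,(*p,z)) for p in w]); W,H=(y1-y0)/res,(x1-x0)/res
    M=cv2.getPerspectiveTransform(s,np.float32([(0,0),(W,0),(W,H),(0,H)]))
    return cv2.warpPerspective(im,M,(int(W),int(H)),flags=cv2.INTER_CUBIC)
E
python3 - <<'E'
from h import *
im=get_image("wrist")
r=rect("wrist",26,560,690,30,180,.5,im)
g=(r.min(2)>140).astype(np.uint8)
n,l,st,_=cv2.connectedComponentsWithStats(g)
for i in range(1,n):
    if st[i,4]>500:
        b=cv2.minAreaRect(np.argwhere(l==i)[:,::-1].astype(np.float32)); print(st[i],"x %.1f y %.1f"%(690-b[0][1]*.5,180-b[0][0]*.5),np.array(b[1])*.5,b[2])
cv2.imwrite("pics/r5.png",cv2.resize(r,None,fx=2,fy=2))
E
```

```text
[    0   135   300   125 12596] x 591.5 y 105.2 [ 62.  149.5] 90.0
[ 28 137  11  92 961] x 598.8 y 163.5 [45.5  5. ] 90.0
[  76  136  159   72 7820] x 604.6 y 102.5 [35.24197769 78.94448853] 89.11859893798828
```

View pics/r5.png

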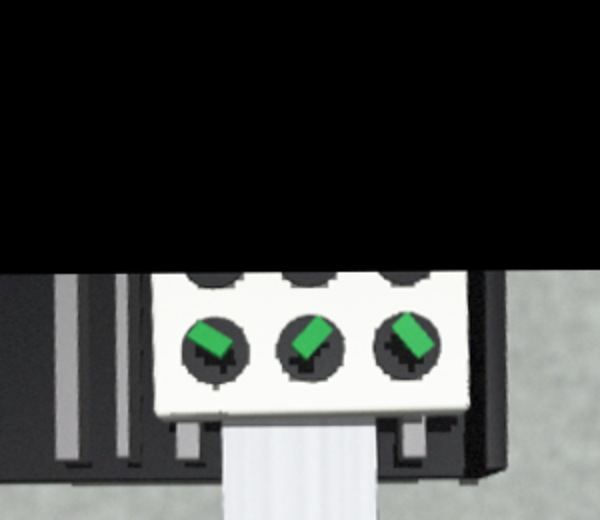

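The blade (222–377) sits between the ribs (187 and 413). The raft's rear edge is at x≈588 and its centre at y≈102.5. I'll push in and lift.

step_arm([
  [0.04,0,0,0,0,0,-1],
  [0.04,0,0,0,0,0,-1],
  [0.035,0,0,0,0,0,-1],
  [0.02,0,0,0,0,0,-1],
  [0,0,0,0,0,0,-1],
  [0,0,-0.008,0,0,0,-1],
  [0,0,-0.008,0,0,0,-1],
  [0,0,-0.01,0,0,0,-1],
  [0,0,-0.02,0,0,0,-1],
  [0,0,0,0,0,0,-1],
])

```text
clock: 18.1
position: [526.0, 105.4, 240.6]
tcp_rot: [[1.0, 0.009, 0.001], [0.009, -1.0, 0.0], [0.001, -0.0, -1.0]]
wrist_force: [0.2, 0.3, -1.6]
gripper_width: 15.6
grasp_force: 60.0
```

step_arm([
  [0,0,-0.03,0,0,0,-1],
  [0,0,-0.05,0,0,0,-1],
  [0,0,-0.07,0,0,0,-1],
  [0,0,-0.08,0,0,0,-1],
  [0,0,-0.08,0,0,0,-1],
  [0,0,-0.05,0,0,0,-1],
  [0,0,-0.03,0,0,0,-1],
  [-0.01,0.02,0,0,0,0,-1],
  [-0.01,0.04,0,0,0,0,-1],
  [-0.015,0.06,0,0,0,0,-1],
])

```text
clock: 19.1
position: [514.9, 68.6, 355.7]
tcp_rot: [[1.0, 0.01, -0.002], [0.01, -1.0, -0.0], [-0.002, 0.0, -1.0]]
wrist_force: [-0.5, -0.2, -1.8]
gripper_width: 15.9
grasp_force: 60.0
```

step_arm([
  [-0.02,0.08,0,0,0,0,-1],
  [-0.02,0.08,0,0,0,0,-1],
  [-0.02,0.08,0,0,0,0,-1],
  [-0.02,0.08,0,0,0,0,-1],
  [-0.02,0.08,0,0,0,0,-1],
  [-0.02,0.08,0,0,0,0,-1],
  [-0.02,0.08,0,0,0,0,-1],
  [-0.02,0.08,0,0,0,0,-1],
  [-0.02,0.08,0,0,0,0,-1],
  [-0.02,0.08,0,0,0,0,-1],
])

```text
clock: 20.1
position: [456.4, -172.7, 355.5]
tcp_rot: [[1.0, 0.009, -0.002], [0.009, -1.0, 0.001], [-0.002, -0.001, -1.0]]
wrist_force: [-0.2, 0.3, -2.2]
gripper_width: 15.7
grasp_force: 60.0
```

step_arm([
  [-0.02,0.08,0,0,0,-0.006,-1],
  [-0.02,0.08,0,0,0,-0.006,-1],
  [-0.02,0.08,0,0,0,-0.006,-1],
  [-0.02,0.08,0,0,0,-0.006,-1],
  [-0.01,0.07,0,0,0,-0.006,-1],
  [0,0.06,0,0,0,-0.006,-1],
  [0,0.04,0,0,0,-0.006,-1],
  [0,0.02,0,0,0,-0.005,-1],
  [0,0,0.05,0,0,0,-1],
  [0,0,0.04,0,0,0,-1],
])

```text
clock: 21.1
position: [435.8, -324.6, 328.8]
tcp_rot: [[0.997, 0.083, -0.001], [0.083, -0.997, 0.001], [-0.001, -0.001, -1.0]]
wrist_force: [-0.4, 0.1, -2.4]
gripper_width: 15.5
grasp_force: 60.0
```

step_arm([
  [0,0,0.06,0,0,0,-1],
  [0,0,0.05,0,0,0,-1],
  [0,0,0.03,0,0,0,-1],
  [0,0,0,0,0,0,-1],
  [0,0,0,0,0,0,-1],
])

```text
clock: 21.6
position: [436.3, -324.7, 287.8]
tcp_rot: [[0.997, 0.083, -0.0], [0.083, -0.997, 0.0], [-0.0, -0.0, -1.0]]
wrist_force: [-0.2, 0.4, -2.2]
gripper_width: 15.5
grasp_force: 60.0
```

```bash
python3 - <<'E'
from h import *
s=sense();print(s['position'],s['tcp_rot'][:2,0],s['wrist_force'],s['ft_torque'])
crop("wrist","w6.png",80,0,480,300,1.6)
c=get_calibration("wrist")
o=np.array([622.9,-221.2]);a=.083;M=np.array([[np.cos(a),-np.sin(a)],[np.sin(a),np.cos(a)]])
for n,x,y,z in [("b0ribR",-45,-122,16),("b0ribL",-45,-62,16),("div",-50,-46,21),("b1ribR",-45,-30,16),("b1ribL",-45,30,16),("FRtop",-52.5,-144,26)]:
    w=o+M@[x,y]; print(n,w,(proj(c,(*w,z))-[80,0])*1.6)
x,y,z=s['position'];h=np.arctan2(*s['tcp_rot'][1::-1,0])
for f in(62,142):
  for l in(-43.8,36.2):
    p=(x+f*np.cos(h)-l*np.sin(h),y+f*np.sin(h)+l*np.cos(h),z-216.6+12.5);print("raft",p,(proj(c,p)-[80,0])*1.6)
E
```

```text
[ 436.30226226 -324.70005496  287.76228643] [0.99655891 0.08288728] [-0.22621679  0.40612694 -2.1838016 ] [0.03222613 0.16065751 0.01954057]
b0ribR [ 588.1692912  -346.51072527] [453.92388195  32.23203491]
b0ribL [ 583.19500711 -286.71727665] [331.9902799   32.31580695]
div [ 576.88574396 -271.18688069] [298.06282475  40.24201538]
b1ribR [ 580.54205559 -254.82743738] [266.94814157  32.36049286]
b1ribL [ 575.56777149 -195.03398877] [144.97371926  32.44429295]
FRtop [ 582.5190143  -369.05677527] [502.72110987  42.39876835]
raft (np.float64(501.7193787023059), np.float64(-363.2103247013807), np.float64(83.6622864286011)) [494.65224158 219.49428696]
raft (np.float64(495.0883963250296), np.float64(-283.4856103857292), np.float64(83.6622864286011)) [292.40709195 219.66352302]
raft (np.float64(581.4440930179574), np.float64(-356.57934232410446), np.float64(83.6622864286011)) [507.78827872 -12.5023591 ]
raft (np.float64(574.8131106406811), np.float64(-276.85462800845295), np.float64(83.6622864286011)) [280.67905541 -12.35997897]
```

View pics/w6.png

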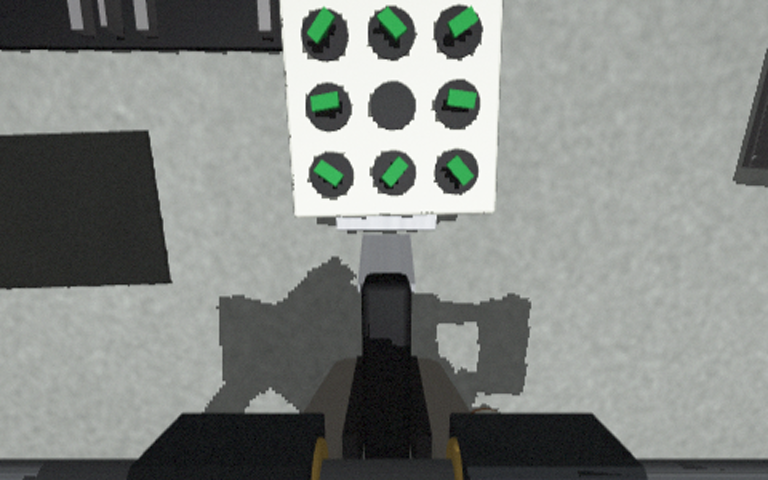

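The raft sits square on the blade, rear corners (296,215) and (495,212). Nursery rib ends at columns 265 and ~145 put the tray within 1 mm of my estimate. Next I'll advance over bay 0 and lower.

step_arm([
  [0.02,-0.001,0,0,0,0,-1],
  [0.04,-0.001,0,0,0,0,-1],
  [0.06,-0.001,0,0,0,0,-1],
  [0.06,0,0,0,0,0,-1],
  [0.055,0,0,0,0,0,-1],
  [0.035,0,0,0,0,0,-1],
  [0.022,0,0,0,0,0,-1],
  [0,0,0.02,0,0,0,-1],
  [0,0,0.04,0,0,0,-1],
  [0,0,0.04,0,0,0,-1],
])

```text
clock: 22.65
position: [522.7, -316.6, 256.5]
tcp_rot: [[0.997, 0.082, -0.001], [0.082, -0.997, 0.0], [-0.001, -0.0, -1.0]]
wrist_force: [-0.2, -0.7, -1.5]
gripper_width: 15.7
grasp_force: 60.0
```

step_arm([
  [0,0,0.04,0,0,0,-1],
  [0,0,0.02,0,0,0,-1],
  [0,0,0.013,0,0,0,-1],
  [0,0,0.01,0,0,0,-1],
  [0,0,0.01,0,0,0,-1],
  [0,0,0.008,0,0,0,-1],
  [0,0,0.005,0,0,0,-1],
  [0,0,0,0,0,0,-1],
])

```text
clock: 23.45
position: [523.5, -316.7, 225.9]
tcp_rot: [[0.997, 0.083, 0.0], [0.083, -0.997, -0.0], [0.0, 0.0, -1.0]]
wrist_force: [0.2, -0.3, -0.9]
gripper_width: 15.7
grasp_force: 60.0
```

```bash
python3 - <<'E'
from h import *
s=sense();print(s['position'],s['tcp_rot'][:2,0],s['wrist_force'],s['ft_torque'])
def white(name,z,x0,x1,y0,y1):
    r=rect(name,z,x0,x1,y0,y1,.5);g=(r.min(2)>140).astype(np.uint8)
    n,l,st,_=cv2.connectedComponentsWithStats(g)
    for i in range(1,n):
        if st[i,4]>2500:
            b=cv2.minAreaRect(np.argwhere(l==i)[:,::-1].astype(np.float32)); print(name,st[i,4],"x %.1f y %.1f"%(x1-b[0][1]*.5,y1-b[0][0]*.5),np.array(b[1])*.5,b[2])
white("scene",26,560,700,-400,-230);white("top",26,560,700,-400,-230)
E
```

```text
[ 523.4583678  -316.68529879  225.90266129] [0.9965857  0.08256474] [ 0.2407861  -0.34428509 -0.88938168] [-0.05942669  0.07415131 -0.03049287]
scene 49665 x 630.2 y -314.8 [139.5 169.5] 90.0
top 18657 x 623.1 y -313.4 [89.40407562 81.8418045 ] 84.2894058227539
top 2507 x 590.2 y -389.5 [59.5 20. ] 90.0
```

step_arm([
  [-0.02,0,0,0,0,0,-1],
  [-0.03,0,0,0,0,0,-1],
  [-0.04,0,0,0,0,0,-1],
  [-0.05,0,0,0,0,0,-1],
  [-0.06,0,0,0,0,0,-1],
  [-0.06,0,0,0,0,0,-1],
  [-0.06,0,0,0,0,0,-1],
  [-0.05,0,0,0,0,0,-1],
  [0,0,-0.1,0,0,0,-1],
  [0,0,-0.1,0,0,0,-1],
])

```text
clock: 24.55
position: [411.2, -325.8, 285.9]
tcp_rot: [[0.997, 0.082, -0.002], [0.082, -0.997, 0.002], [-0.002, -0.002, -1.0]]
wrist_force: [1.3, -0.2, -1.3]
gripper_width: 15.7
grasp_force: 60.0
```

```bash
cat >> h.py <<'E'
def white(name,z,x0,x1,y0,y1,thr=180,im=None,fn=None):
    r=rect(name,z,x0,x1,y0,y1,.5,im);g=(r.min(2)>thr).astype(np.uint8)
    if fn: cv2.imwrite('pics/'+fn,cv2.resize(r,None,fx=2,fy=2))
    n,l,st,_=cv2.connectedComponentsWithStats(g)
    for i in range(1,n):
        if st[i,4]>2500:
            b=cv2.minAreaRect(np.argwhere(l==i)[:,::-1].astype(np.float32)); print(name,st[i,4],"x %.1f y %.1f"%(x1-b[0][1]*.5,y1-b[0][0]*.5),np.array(b[1])*.5,b[2])
E
python3 - <<'E'
from h import *
s=sense();print(s['position'],s['wrist_force'])
im=get_image("top");white("top",26,560,700,-400,-230,150,im)
im2=get_image("scene");white("scene",26,560,700,-400,-230,200,im2)
a=cv2.resize(im[165:255,310:440],None,fx=5,fy=5,interpolation=cv2.INTER_CUBIC)
cv2.imwrite("pics/t7.png",a)
E
```

```text
[ 411.1935601  -325.76821237  285.87255981] [ 1.26186961 -0.19802444 -1.31994977]
top 18007 x 626.7 y -313.1 [81.9420166  81.34008789] 83.9909896850586
scene 13367 x 626.1 y -310.3 [81.65625    79.46648407] 83.92753601074219
```

step_arm([
  [0.015,-0.1,0,0,0,0,-1],
  [0.014,-0.145,0,0,0,0,-1],
  [0.014,-0.145,0,0,0,0,-1],
  [0.014,-0.145,0,0,0,0,-1],
  [0.014,-0.145,0,0,0,0,-1],
  [0.014,-0.145,0,0,0,0,-1],
  [0.014,-0.145,0,0,0,0,-1],
  [0.014,-0.145,0,0,0,0,-1],
  [0.014,-0.145,0,0,0,0,-1],
  [0.014,-0.145,0,0,0,0,-1],
])

```text
clock: 25.65
position: [419.3, 99.1, 285.3]
tcp_rot: [[0.997, 0.082, -0.0], [0.082, -0.997, -0.0], [-0.0, 0.0, -1.0]]
wrist_force: [0.6, 0.0, -1.2]
gripper_width: 15.6
grasp_force: 60.0
```

step_arm([
  [0.014,-0.145,0,0,0,0,-1],
  [0.014,-0.145,0,0,0,0,-1],
  [0.014,-0.145,0,0,0,0,-1],
  [0.014,-0.145,0,0,0,0,-1],
  [0.002,-0.052,0,0,0,0.047,-1],
  [0,0,0,0,0,0,-1],
  [0,0,0,0,0,0,-1],
])

```text
clock: 26.35
position: [421.3, 287.5, 285.0]
tcp_rot: [[1.0, 0.011, -0.001], [0.011, -1.0, -0.001], [-0.001, 0.001, -1.0]]
wrist_force: [-0.3, 0.4, -0.7]
gripper_width: 15.9
grasp_force: 60.0
```

```bash
python3 - <<'E'
from h import *
s=sense();print(s['position'],s['tcp_rot'][:2,0],s['wrist_force'])
r=rect("wrist",16,565,600,220,360,.5)   # ribs: bright strips on dark floor
g=r.mean(2); np.set_printoptions(linewidth=200,precision=0,suppress=True)
print(np.isfinite(g).all(), (g.max(1)>0).nonzero()[0][[0,-1]])
for row in (35,40,45,50,55,60): 
    v=g[row]>110; e=np.flatnonzero(np.diff(v.astype(int))); print(600-row*.5, 360-(e+1)*.5)
E
```

```text
[421.28620913 287.46627645 285.02612098] [0.99993637 0.01120537] [-0.26250905  0.39910295 -0.71878386]
True [32 69]
582.5 [346. 343. 330. 248. 244. 240. 230. 224.]
580.0 [343. 244. 240. 230. 224.]
577.5 [342. 230. 224.]
575.0 [342.]
572.5 [341.]
570.0 [340.]
```

step_arm([
  [0,-0.005,0.07,0,0,0,-1],
  [0,0,0.07,0,0,0,-1],
  [0,0,0.056,0,0,0,-1],
  [0,0,0,0,0,0,-1],
  [0.04,0,0,0,0,0,-1],
  [0.05,0,0,0,0,0,-1],
  [0.05,0,0,0,0,0,-1],
  [0.03,0,0,0,0,0,-1],
  [0,0,0,0,0,0,-1],
])

```text
clock: 27.3
position: [474.7, 290.1, 227.6]
tcp_rot: [[1.0, 0.008, 0.002], [0.008, -1.0, 0.001], [0.002, -0.001, -1.0]]
wrist_force: [-0.6, -0.2, -1.2]
gripper_width: 15.7
grasp_force: 60.0
```

```bash
python3 - <<'E'
from h import *
s=sense();print(s['position'],s['tcp_rot'][:2,0],s['wrist_force'])
im=get_image("wrist")
white("wrist",26,577,617,235,345,225,im,"r8.png")
r=rect("wrist",26,560,617,235,345,.5,im).mean(2)
for x in (600,595,590,585,580,575,570,565):
    e=np.flatnonzero(np.diff((r[int((617-x)*2)]>200).astype(int)));print(x,345-(e+1)*.5)
for y in (255,260,265,312,318,322): 
    e=np.flatnonzero(np.diff((r[:,int((345-y)*2)]>200).astype(int)));print("y",y,617-(e+1)*.5)
E
```

```text
[474.67878994 290.11746305 227.57016983] [0.99996771 0.00784927] [-0.5556065  -0.18337156 -1.16195687]
wrist 6976 x 594.0 y 289.2 [33.  78.5] 90.0
600 [328.5 316.  309.5 293.  284.5 270.  259.5 250. ]
595 [328.  321.  304.5 297.  280.5 273.5 256.  249.5]
590 [328.  321.5 304.5 297.  280.5 273.5 257.  250. ]
585 [328.  318.5 306.5 293.  283.5 269.5 259.5 249.5]
580 [327.5 249.5]
575 []
570 [309.5 271. ]
565 [309.5 270.5]
y 255 [610.5 577.5]
y 260 [610.5 600.  586.  585.  584.5 577.5]
y 265 [607.5 601.5 584.  577. ]
y 312 [607.  600.  582.  576.5]
y 318 [607.  599.  584.5 576.5]
y 322 [610. 576.]
```

Raft L has its centre at (617, 289) and the blade centreline at y≈290. I'll push in, lift and carry it to bay 1.

step_arm([
  [0.04,0,0,0,0,0,-1],
  [0.04,0,0,0,0,0,-1],
  [0.035,0,0,0,0,0,-1],
  [0.02,0,0,0,0,0,-1],
  [0,0,0,0,0,0,-1],
  [0,0,-0.008,0,0,0,-1],
  [0,0,-0.008,0,0,0,-1],
  [0,0,-0.01,0,0,0,-1],
  [0,0,-0.02,0,0,0,-1],
  [0,0,0,0,0,0,-1],
])

```text
clock: 28.35
position: [513.5, 290.6, 241.9]
tcp_rot: [[1.0, 0.009, 0.001], [0.009, -1.0, 0.001], [0.001, -0.001, -1.0]]
wrist_force: [0.4, -0.9, -2.1]
gripper_width: 15.7
grasp_force: 60.0
```

step_arm([
  [0,0,-0.03,0,0,0,-1],
  [0,0,-0.05,0,0,0,-1],
  [0,0,-0.07,0,0,0,-1],
  [0,0,-0.08,0,0,0,-1],
  [0,0,-0.08,0,0,0,-1],
  [0,0,-0.05,0,0,0,-1],
  [0,0,-0.03,0,0,0,-1],
  [0,0,0,0,0,0,-1],
])

```text
clock: 29.15
position: [513.6, 290.5, 359.2]
tcp_rot: [[1.0, 0.009, 0.002], [0.009, -1.0, 0.001], [0.002, -0.001, -1.0]]
wrist_force: [0.7, -0.2, -1.1]
gripper_width: 15.7
grasp_force: 60.0
```

step_arm([
  [0,0.03,0,0,0,0,-1],
  [-0.01,0.05,0,0,0,0,-1],
  [-0.016,0.07,0,0,0,0,-1],
  [-0.016,0.08,0,0,0,0,-1],
  [-0.016,0.08,0,0,0,0,-1],
  [-0.016,0.08,0,0,0,0,-1],
  [-0.016,0.08,0,0,0,0,-1],
  [-0.016,0.08,0,0,0,0,-1],
  [-0.016,0.08,0,0,0,0,-1],
  [-0.016,0.08,0,0,0,0,-1],
])

```text
clock: 30.15
position: [472.4, 74.7, 357.3]
tcp_rot: [[1.0, 0.008, -0.001], [0.008, -1.0, -0.001], [-0.001, 0.001, -1.0]]
wrist_force: [0.1, -0.2, -3.0]
gripper_width: 15.5
grasp_force: 60.0
```

step_arm([
  [-0.016,0.08,0,0,0,0,-1],
  [-0.016,0.08,0,0,0,0,-1],
  [-0.016,0.08,0,0,0,0,-1],
  [-0.016,0.08,0,0,0,0,-1],
  [-0.016,0.08,0,0,0,0,-1],
  [-0.016,0.08,0,0,0,0,-1],
  [-0.016,0.08,0,0,0,0,-1],
  [-0.016,0.08,0,0,0,0,-1],
  [-0.016,0.08,0,0,0,-0.008,-1],
  [-0.016,0.08,0,0,0,-0.008,-1],
])

```text
clock: 31.15
position: [426.2, -165.0, 357.3]
tcp_rot: [[0.999, 0.034, -0.001], [0.034, -0.999, 0.0], [-0.001, -0.0, -1.0]]
wrist_force: [-0.0, 0.3, -1.4]
gripper_width: 15.2
grasp_force: 60.0
```

step_arm([
  [-0.01,0.08,0,0,0,-0.008,-1],
  [0,0.07,0,0,0,-0.008,-1],
  [0,0.05,0,0,0,-0.008,-1],
  [0,0.03,0,0,0,-0.007,-1],
  [0,0,0.04,0,0,0,-1],
  [0,0,0.06,0,0,0,-1],
  [0,0,0.06,0,0,0,-1],
  [0,0,0.05,0,0,0,-1],
  [0,0,0.03,0,0,0,-1],
  [0,0,0,0,0,0,-1],
])

```text
clock: 32.15
position: [427.7, -231.7, 284.3]
tcp_rot: [[0.997, 0.083, -0.003], [0.083, -0.997, 0.002], [-0.003, -0.002, -1.0]]
wrist_force: [-0.9, -0.3, -2.2]
gripper_width: 15.3
grasp_force: 60.0
```

```bash
python3 - <<'E'
from h import *
s=sense();print(s['position'],s['tcp_rot'][:2,0],s['wrist_force'])
im=get_image("wrist");p=s['position'];z=p[2]-216.6+12.5
# raft edges, in picture unrotated world grid at raft top
r=rect("wrist",z,int(p[0])+40,int(p[0])+140,int(p[1])-60,int(p[1])+70,.5,im).mean(2)
x1=int(p[0])+140;y1=int(p[1])+70
for x in (500,510,520,530,540):
    e=np.flatnonzero(np.diff((r[int((x1-x)*2)]>200).astype(int)));print(x,y1-(e+1)*.5) if len(e) else 0
for y in (-250,-245,-210,-205,-200):
    e=np.flatnonzero(np.diff((r[:,int((y1-y)*2)]>200).astype(int)));print("y",y,x1-(e+1)*.5) if len(e) else 0
g=rect("wrist",16,565,600,-370,-130,.5,im).mean(2)
for x in (584,582,580,578,576,574):
    e=np.flatnonzero(np.diff((g[int((600-x)*2)]>110).astype(int)));print("rib",x,-130-(e+1)*.5)
E
```

```text
[ 427.68439263 -231.66929595  284.29530355] [0.99656209 0.08280604] [-0.86238998 -0.30565283 -2.23703504]
500 [-189.  -198.  -209.  -210.  -210.5 -225.  -225.5 -267.5]
510 [-188.  -195.  -211.5 -218.5 -236.5 -242.  -260.  -266.5]
520 [-186.5 -248.  -249.  -250.  -253.  -266. ]
530 [-186.  -192.5 -209.5 -216.5 -233.  -241.5 -255.5 -264.5]
540 [-185.  -220.  -230.  -241.5 -256.5 -264. ]
y -250 [551.  544.  526.5 520.  502.  495.5]
y -245 [550.5 543.  527.  518.  505.  495.  493.5 487.5]
y -210 [564.5 512.  499.5 491.5 491.  484.5]
y -205 [564.  560.  548.5 538.  522.5 514.5 498.  491. ]
y -200 [563.5 563.  545.  539.5 521.5 514.5 498.5 490.5]
rib 584 [-158.5 -164.  -166.5 -182.5 -194.5 -211.5 -230.5 -242.5 -264.  -274.
 -364.5]
rib 582 [-158.5 -164.5 -166.5 -180.  -197.5 -210.5 -231.5 -242.  -264.5 -274.5
 -361.5]
rib 580 [-158.5 -164.5 -167.  -178.5 -198.5 -210.  -232.  -242.  -264.5 -274.5
 -359. ]
rib 578 [-159.  -164.5 -167.5 -178.  -200.  -209.5 -232.  -242.5 -264.  -274.5
 -329.5]
rib 576 [-159.  -165.  -167.5 -176.5 -200.  -210.  -232.  -242.5 -263.5 -275.
 -303.5]
rib 574 [-167.5 -176.5 -200.  -210.5 -231.5 -244.5 -262.5 -275.  -279.5]
```

step_arm([
  [0.02,0.004,0,0,0,0,-1],
  [0.04,0.004,0,0,0,0,-1],
  [0.06,0,0,0,0,0,-1],
  [0.06,0,0,0,0,0,-1],
  [0.055,0,0,0,0,0,-1],
  [0.035,0,0,0,0,0,-1],
  [0.024,0,0,0,0,0,-1],
  [0,0,0.02,0,0,0,-1],
  [0,0,0.04,0,0,0,-1],
  [0,0,0.04,0,0,0,-1],
])

```text
clock: 33.2
position: [515.9, -227.5, 254.7]
tcp_rot: [[0.997, 0.082, -0.001], [0.082, -0.997, 0.0], [-0.001, -0.0, -1.0]]
wrist_force: [-0.0, 0.2, -2.5]
gripper_width: 15.3
grasp_force: 60.0
```

step_arm([
  [0,0,0.035,0,0,0,-1],
  [0,0,0.018,0,0,0,-1],
  [0,0,0.01,0,0,0,-1],
  [0,0,0.01,0,0,0,-1],
  [0,0,0.01,0,0,0,-1],
  [0,0,0.006,0,0,0,-1],
  [0,0,0.005,0,0,0,-1],
  [0,0,0,0,0,0,-1],
  [0,0,0,0,0,0,-1],
])

```text
clock: 34.1
position: [516.8, -227.6, 227.9]
tcp_rot: [[0.997, 0.083, 0.0], [0.083, -0.997, -0.0], [0.0, 0.0, -1.0]]
wrist_force: [-0.0, 0.3, -1.3]
gripper_width: 15.4
grasp_force: 60.0
```

step_arm([
  [0,0,0.006,0,0,0,-1],
  [-0.02,0,0,0,0,0,-1],
  [-0.03,0,0,0,0,0,-1],
  [-0.04,0,0,0,0,0,-1],
  [-0.05,0,0,0,0,0,-1],
  [-0.06,0,0,0,0,0,-1],
  [-0.06,0,0,0,0,0,-1],
  [-0.06,0,0,0,0,0,-1],
  [-0.06,0,0,0,0,0,-1],
  [0,0,-0.1,0,0,0,-1],
])

```text
clock: 35.1
position: [398.5, -235.9, 253.4]
tcp_rot: [[0.997, 0.081, -0.008], [0.081, -0.997, 0.004], [-0.007, -0.005, -1.0]]
wrist_force: [0.5, -0.4, -0.8]
gripper_width: 15.7
grasp_force: 60.0
```

```bash
python3 - <<'E'
from h import *
s=sense();print(s['position'],s['tcp_rot'][:2,0],s['joint_pos'])
im=get_image("top");white("top",26,560,700,-370,-150,150,im)
im2=get_image("scene");white("scene",26,560,700,-370,-150,200,im2)
crop("top","t9.png",310,165,130,90,6,im)
E
```

```text
[ 398.53852241 -235.87590955  253.3680705 ] [0.99664775 0.08149197] [-5.37556428e-01  3.25644169e-01  2.09379615e+00 -3.66762198e-04
  7.30860852e-01  9.51947041e-01]
top 17853 x 626.7 y -313.2 [81.83733368 80.94750977] 83.9909896850586
top 18445 x 621.5 y -222.9 [81.80688477 81.57925415] 84.19327545166016
scene 13167 x 626.2 y -310.4 [81.36965179 79.33810425] 84.07542419433594
scene 13277 x 621.3 y -220.3 [81.5930481  78.60793304] 84.2894058227539
```

View pics/t9.png

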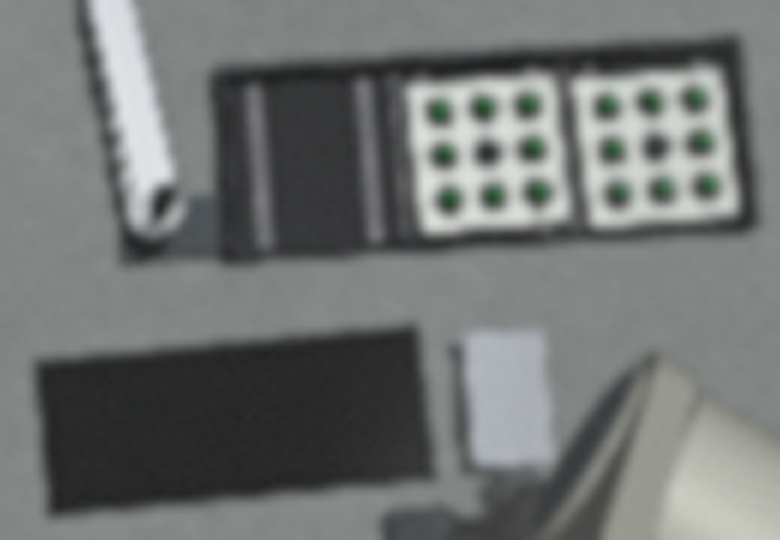

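Both rafts lie flat in their bays, centres about (656,145) and (487,153). Next I'll lay the spatula back on the mat.

step_arm([
  [0,0,-0.12,0,0,0,-1],
  [0,0,0,0,0,-0.0838,-1],
  [0,0,0,0,0,-0.0838,-1],
  [0,0,0,0,0,-0.0838,-1],
  [0,0,0,0,0,-0.0838,-1],
  [0,0,0,0,0,-0.0838,-1],
  [0,0,0,0,0,-0.0838,-1],
  [0,0,0,0,0,-0.0838,-1],
  [0,0,0,0,0,-0.0838,-1],
  [0,0,0,0,0,-0.0838,-1],
])

```text
clock: 36.2
position: [402.4, -236.9, 291.3]
tcp_rot: [[0.294, 0.956, -0.0], [0.956, -0.294, 0.0], [-0.0, -0.0, -1.0]]
wrist_force: [0.1, -0.2, -0.6]
gripper_width: 15.6
grasp_force: 60.0
```

step_arm([
  [0,0,0,0,0,-0.0838,-1],
  [0,0,0,0,0,-0.0838,-1],
  [0,0,0,0,0,-0.0838,-1],
  [0.106,0.1,0,0,0,0,-1],
  [0.106,0.1,0,0,0,0,-1],
  [0.106,0.1,0,0,0,0,-1],
  [0,0,0,0,0,0,-1],
  [0,0,0,0,0,0,-1],
])

```text
clock: 37.0
position: [483.8, -133.1, 291.2]
tcp_rot: [[-0.094, 0.996, -0.001], [0.996, 0.094, -0.0], [0.0, -0.001, -1.0]]
wrist_force: [-0.3, -0.5, -0.8]
gripper_width: 15.9
grasp_force: 60.0
```

step_arm([
  [0,-0.007,0.06,0,0,0,-1],
  [0,0,0.07,0,0,0,-1],
  [0,0,0.06,0,0,0,-1],
  [0,0,0.03,0,0,0,-1],
  [0,0,0.012,0,0,0,-1],
  [0,0,0.005,0,0,0,-1],
  [0,0,0,0,0,0,-1],
])

```text
clock: 37.7
position: [481.9, -134.3, 221.2]
tcp_rot: [[-0.091, 0.996, 0.001], [0.996, 0.091, -0.0], [-0.0, 0.001, -1.0]]
wrist_force: [0.0, 0.0, -1.1]
gripper_width: 15.7
grasp_force: 60.0
```

step_arm([
  [0,0,0.005,0,0,0,-1],
  [0,0,0,0,0,0,-1],
  [0,0,0,0,0,0,1],
  [0,0,0,0,0,0,1],
  [0,0,0,0,0,0,1],
  [0,0,0,0,0,0,1],
  [0,0,0,0,0,0,1],
  [0,0,0,0,0,0,1],
  [0,0,-0.1,0,0,0,1],
  [0,0,-0.15,0,0,0,1],
])

```text
clock: 38.7
position: [480.8, -133.7, 293.1]
tcp_rot: [[-0.091, 0.996, -0.005], [0.996, 0.091, 0.001], [0.002, -0.005, -1.0]]
wrist_force: [-0.1, 0.3, -0.0]
gripper_width: 77.2
grasp_force: 0.0
```

step_arm([
  [0,0,-0.15,0,0,0,1],
  [0,0,0,0,0,0.0838,1],
  [0,0,0,0,0,0.0838,1],
  [0,0,0,0,0,0.0838,1],
  [0,0,0,0,0,0.0838,1],
  [0,0,0,0,0,0.0838,1],
  [0,0,0,0,0,0.0838,1],
  [0,0,0,0,0,0.0838,1],
  [0,0,0,0,0,0.0838,1],
  [0,0,0,0,0,0.0838,1],
])

```text
clock: 39.7
position: [481.8, -133.9, 339.2]
tcp_rot: [[0.891, 0.455, -0.0], [0.455, -0.891, 0.0], [-0.0, -0.0, -1.0]]
wrist_force: [-0.3, 0.4, -0.1]
gripper_width: 92.3
grasp_force: 0.0
```

step_arm([
  [0,0,0,0,0,0.0838,1],
  [0,0,0,0,0,0.0838,1],
  [0,0,0,0,0,0.14,1],
  [0,0,0,0,0,0,1],
])

```text
clock: 40.1
position: [481.8, -133.9, 339.2]
tcp_rot: [[0.998, 0.062, -0.0], [0.062, -0.998, 0.0], [-0.0, -0.0, -1.0]]
wrist_force: [0.9, -0.0, 1.0]
gripper_width: 92.1
grasp_force: 0.0
```

step_arm([
  [0,0,0,0,0,0.0395,1],
  [0.126,-0.0675,0,0,0,0,1],
  [0.126,-0.0675,0,0,0,0,1],
  [0.126,-0.0675,0,0,0,0,1],
  [0.126,-0.0675,0,0,0,0,1],
  [0.126,-0.0675,0,0,0,0,1],
  [0.126,-0.0675,0,0,0,0,1],
  [0,0,0,0,0,0,1],
  [0,0,0,0,0,0,1],
])

```text
clock: 41.0
position: [708.5, -11.4, 338.4]
tcp_rot: [[1.0, 0.007, -0.001], [0.007, -1.0, -0.0], [-0.001, 0.0, -1.0]]
wrist_force: [0.4, -0.6, 0.1]
gripper_width: 91.7
grasp_force: 0.0
```

```bash
python3 - <<'E'
from h import *
import math
s=sense();print(s['position'],s['tcp_rot'][:2,0])
c=get_calibration("wrist");im=get_image("wrist")
r=rect("wrist",116,670,745,-60,40,.5,im).mean(2)
# dark knob top
g=(r<60).astype(np.uint8);n,l,st,ce=cv2.connectedComponentsWithStats(g)
for i in range(1,n):
    if st[i,4]>150: print(st[i],"x %.1f y %.1f"%(745-ce[i][1]*.5,40-ce[i][0]*.5))
cv2.imwrite("pics/r10.png",cv2.resize(np.uint8(r),None,fx=3,fy=3))
p=np.array([578.5,-40.])
P=[p+134*np.array([math.cos(a),math.sin(a)]) for a in np.linspace(.2,-1.49,13)]
for a,b in zip(P,P[1:]): d=(b-a)/300; print("[%.3f, %.3f, 0, 0, 0, 0, -1],"%(d[0],-d[1]),end=" ")
print(P[0],P[-1])
E
```

```text
[708.4712965  -11.42922021 338.39390476] [0.99997588 0.00681444]
[ 86  38  27  43 941] x 715.4 y -9.9
[   0   62   22   88 1913] x 692.0 y 34.8
[ 181   76   19   74 1159] x 689.7 y -55.8
[0.008, 0.062, 0, 0, 0, 0, -1], [-0.001, 0.063, 0, 0, 0, 0, -1], [-0.010, 0.062, 0, 0, 0, 0, -1], [-0.018, 0.060, 0, 0, 0, 0, -1], [-0.026, 0.057, 0, 0, 0, 0, -1], [-0.034, 0.053, 0, 0, 0, 0, -1], [-0.041, 0.047, 0, 0, 0, 0, -1], [-0.047, 0.041, 0, 0, 0, 0, -1], [-0.053, 0.034, 0, 0, 0, 0, -1], [-0.057, 0.026, 0, 0, 0, 0, -1], [-0.060, 0.018, 0, 0, 0, 0, -1], [-0.062, 0.009, 0, 0, 0, 0, -1], [709.82892143 -13.37830967] [ 589.31493209 -173.56285877]
```

View pics/r10.png

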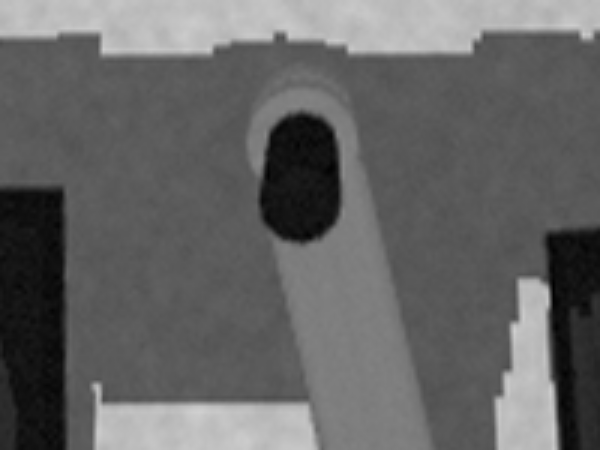

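The knob top is at (300,202) in the crop, i.e. (711, −10) in the world. I'll grip it and swing it back across.

step_arm([
  [0.009,-0.005,0.07,0,0,0.004,0],
  [0,0,0.07,0,0,0,0],
  [0,0,0.075,0,0,0,0],
  [0,0,0,0,0,0,-1],
  [0,0,0,0,0,0,-1],
  [0,0,0,0,0,0,-1],
  [0,0,0,0,0,0,-1],
  [0,0,0,0,0,0,-1],
  [0,0,0,0,0,0,-1],
  [0,0,0,0,0,0,-1],
], grip_force=25)

```text
clock: 42.05
position: [711.2, -10.3, 275.2]
tcp_rot: [[1.0, -0.004, 0.001], [-0.004, -1.0, 0.0], [0.001, -0.0, -1.0]]
wrist_force: [0.5, 1.9, 1.3]
gripper_width: 14.1
grasp_force: 0.9
```

```bash
python3 - <<'E'
from h import *
import math
p=np.array([578.5,-40.])
P=[p+134.5*np.array([math.cos(a),math.sin(a)]) for a in np.linspace(.222,-1.42,13)]
for a,b in zip(P,P[1:]): d=(b-a)/300; print("[%.3f, %.3f, 0, 0, 0, 0, -1],"%(d[0],-d[1]),end=" ")
print(P[0],P[-1])
E
```

```text
[0.009, 0.061, 0, 0, 0, 0, -1], [0.001, 0.061, 0, 0, 0, 0, -1], [-0.007, 0.061, 0, 0, 0, 0, -1], [-0.016, 0.059, 0, 0, 0, 0, -1], [-0.024, 0.057, 0, 0, 0, 0, -1], [-0.031, 0.053, 0, 0, 0, 0, -1], [-0.038, 0.048, 0, 0, 0, 0, -1], [-0.044, 0.043, 0, 0, 0, 0, -1], [-0.050, 0.036, 0, 0, 0, 0, -1], [-0.054, 0.029, 0, 0, 0, 0, -1], [-0.057, 0.021, 0, 0, 0, 0, -1], [-0.060, 0.013, 0, 0, 0, 0, -1], [709.69924069 -10.38565816] [ 598.7053257 -172.9736621]
```

step_arm([
  [0,0,0,0,0,0,-1],
  [0.009,0.061,0,0,0,0,-1],
  [0.001,0.061,0,0,0,0,-1],
  [-0.007,0.061,0,0,0,0,-1],
  [-0.016,0.059,0,0,0,0,-1],
  [-0.024,0.057,0,0,0,0,-1],
  [-0.031,0.053,0,0,0,0,-1],
  [-0.038,0.048,0,0,0,0,-1],
  [-0.044,0.043,0,0,0,0,-1],
  [-0.05,0.036,0,0,0,0,-1],
])

```text
clock: 43.05
position: [648.9, -154.0, 274.8]
tcp_rot: [[1.0, -0.006, -0.003], [-0.006, -1.0, 0.004], [-0.003, -0.004, -1.0]]
wrist_force: [-6.2, 16.2, 8.7]
gripper_width: 13.1
grasp_force: 25.0
```

step_arm([
  [-0.054,0.029,0,0,0,0,-1],
  [-0.057,0.021,0,0,0,0,-1],
  [-0.06,0.013,0,0,0,0,-1],
  [0,0,0,0,0,0,-1],
  [0,0,0,0,0,0,-1],
])

```text
clock: 43.55
position: [597.6, -171.9, 274.8]
tcp_rot: [[1.0, -0.006, -0.003], [-0.006, -1.0, 0.004], [-0.003, -0.004, -1.0]]
wrist_force: [-3.1, 14.3, 8.0]
gripper_width: 13.3
grasp_force: 25.0
```

step_arm([
  [0,0,0,0,0,0,1],
  [0,0,0,0,0,0,1],
  [0,0,0,0,0,0,1],
  [0,0,0,0,0,0,1],
  [0,0,-0.1,0,0,0,1],
  [0,0,-0.1,0,0,0,1],
  [-0.023,-0.148,0,0,0,0,1],
  [-0.023,-0.148,0,0,0,0,1],
  [-0.022,-0.148,0,0,0,0,1],
  [0,0,0,0,0,0,1],
])

```text
clock: 44.55
position: [578.4, -35.6, 334.7]
tcp_rot: [[1.0, -0.001, -0.001], [-0.001, -1.0, 0.001], [-0.001, -0.001, -1.0]]
wrist_force: [0.5, 0.1, 0.6]
gripper_width: 90.7
grasp_force: 0.0
```

```bash
python3 - <<'E'
from h import *
s=sense();print(s['position'],s['tcp_rot'][:2,0])
im=get_image("wrist")
def knob(x0,x1,y0,y1):
    r=rect("wrist",116,x0,x1,y0,y1,.5,im).mean(2)
    g=(r<60).astype(np.uint8);n,l,st,ce=cv2.connectedComponentsWithStats(g)
    for i in range(1,n):
        if st[i,4]>150: # box in world; knob top disc is the end of the blob nearest the robot (low x)
            x,y,w,h,a=st[i];print("x %.1f..%.1f y %.1f..%.1f"%(x1-(y+h)*.5,x1-y*.5,y1-(x+w)*.5,y1-x*.5),a)
            m=np.argwhere(l==i);lo=m[m[:,0]>m[:,0].max()-12];print("   low end y %.1f"%(y1-lo[:,1].mean()*.5))
knob(560,610,-75,-5);print();knob(570,640,-220,-120)
cv2.imwrite("pics/w11.png",im)
E
```

```text
[578.44905689 -35.64105936 334.73516188] [ 9.99999325e-01 -8.77058061e-04]
x 600.5..610.0 y -75.0..-31.0 569
   low end y -37.5
x 570.0..592.5 y -47.0..-33.5 990
   low end y -40.2
x 560.0..567.5 y -75.0..-8.5 1071
   low end y -50.7

x 615.5..640.0 y -127.5..-121.5 319
   low end y -124.7
x 617.0..640.0 y -136.0..-132.0 182
   low end y -134.4
x 627.0..637.0 y -187.5..-176.0 308
   low end y -180.5
x 627.0..637.0 y -217.0..-205.5 309
   low end y -210.0
x 624.5..635.5 y -171.0..-160.0 373
   low end y -165.2
x 623.5..634.0 y -154.0..-143.5 257
   low end y -147.0
x 610.0..621.0 y -188.5..-178.0 305
   low end y -182.4
x 610.0..621.0 y -218.5..-207.5 333
   low end y -212.2
x 608.5..619.0 y -171.5..-161.5 309
   low end y -165.7
x 592.0..611.0 y -181.0..-147.0 1386
   low end y -169.9
x 570.0..574.0 y -134.0..-120.0 165
   low end y -127.2
```

step_arm([
  [-0.005,0.015,0.07,0,0,0,0],
  [0,0,0.07,0,0,0,0],
  [0,0,0.06,0,0,0,0],
  [0,0,0,0,0,0,-1],
  [0,0,0,0,0,0,-1],
  [0,0,0,0,0,0,-1],
  [0,0,0,0,0,0,-1],
  [0,0,0,0,0,0,-1],
  [0,0,0,0,0,0,-1],
  [0,0,0,0,0,0,-1],
], grip_force=15)

```text
clock: 45.6
position: [577.7, -42.9, 275.3]
tcp_rot: [[1.0, -0.005, 0.0], [-0.005, -1.0, 0.002], [0.0, -0.002, -1.0]]
wrist_force: [-0.2, 1.9, 1.0]
gripper_width: 13.8
grasp_force: 0.6
```

step_arm([
  [0,0,0,0,0,0,-1],
  [0,0,0,0,0,0,-1],
])

```text
clock: 45.8
position: [577.9, -43.8, 275.0]
tcp_rot: [[1.0, -0.004, 0.001], [-0.004, -1.0, -0.0], [0.001, 0.0, -1.0]]
wrist_force: [0.4, 0.3, 0.7]
gripper_width: 0.5
grasp_force: 0.3
```

```bash
python3 - <<'E'
from h import *
import math
s=sense();print(s['position'],s['gripper_width'],s['wrist_force'])
e=np.array([598.5,-172.5]);t=s['position'][:2]-e;h0=math.atan2(t[1],t[0]);print(h0,np.hypot(*t))
P=[e+134.5*np.array([math.cos(a),math.sin(a)]) for a in np.linspace(h0,h0+3.1,20)]
for a,b in zip(P,P[1:]): d=(b-a)/300; print("[%.3f, %.3f, 0, 0, 0, 0, -1],"%(d[0],-d[1]),end=" ")
print(P[-1])
E
```

```text
[577.90592605 -43.8024759  275.03569482] 0.5374569735339667 [0.35808621 0.27815684 0.74631033]
1.7294703028862182 130.33483260671844
[-0.071, 0.017, 0, 0, 0, 0, -1], [-0.067, 0.029, 0, 0, 0, 0, -1], [-0.062, 0.039, 0, 0, 0, 0, -1], [-0.054, 0.049, 0, 0, 0, 0, -1], [-0.046, 0.057, 0, 0, 0, 0, -1], [-0.036, 0.064, 0, 0, 0, 0, -1], [-0.025, 0.069, 0, 0, 0, 0, -1], [-0.014, 0.072, 0, 0, 0, 0, -1], [-0.002, 0.073, 0, 0, 0, 0, -1], [0.010, 0.072, 0, 0, 0, 0, -1], [0.022, 0.070, 0, 0, 0, 0, -1], [0.033, 0.065, 0, 0, 0, 0, -1], [0.043, 0.059, 0, 0, 0, 0, -1], [0.052, 0.051, 0, 0, 0, 0, -1], [0.060, 0.042, 0, 0, 0, 0, -1], [0.066, 0.032, 0, 0, 0, 0, -1], [0.070, 0.021, 0, 0, 0, 0, -1], [0.072, 0.009, 0, 0, 0, 0, -1], [0.073, -0.003, 0, 0, 0, 0, -1], [ 614.21148479 -306.07918717]
```

step_arm([
  [0,0,0,0,0,0,1],
  [0,0,0,0,0,0,1],
  [0,0,0,0,0,0,1],
  [0,0,0,0,0,0,1],
  [0,0,0,0,0,0,1],
  [0,0,0,0,0,0,1],
  [0,0,-0.1,0,0,0,1],
  [0,0,-0.1,0,0,0,1],
  [0,0,0,0,0,0,1],
])

```text
clock: 46.7
position: [579.1, -43.9, 338.5]
tcp_rot: [[1.0, -0.004, 0.006], [-0.004, -1.0, -0.0], [0.006, 0.0, -1.0]]
wrist_force: [0.7, -0.2, -0.6]
gripper_width: 70.6
grasp_force: 0.0
```

```bash
python3 - <<'E'
from h import *
s=sense();print(s['position'],s['tcp_rot'][:2,0])
im=get_image("wrist");cv2.imwrite("pics/w12.png",im)
x0,x1,y0,y1=540,625,-110,30
r=rect("wrist",116,x0,x1,y0,y1,1,im).mean(2)
for row in r[::3]: print("".join("#" if v<45 else "+" if v<100 else "." if v<180 else " " for v in row[::2]))
E
```

```text
[579.13061618 -43.89309036 338.53889194] [ 0.99997279 -0.00405782]
++++###                                        .#+++++. .+++++++++++++
++++###                                        .#+++++. .+++++++++++++
++#+###                                        .#++++++  +++++++++++++
++++###                                   ......#++++++  +++++++++++##
++++###                        .................#++++++  +############
++++### ...    .+.......       ...+..........++.#+#####++###+++...    
++++###......+ ................+++++++++++++++++++++...               
#++####........................++#++#+++....       ..........       ..
+++####....+....++...........++++........          ........... .......
  .##...................++++++........................................
     ...+...+.........++...++.........................................
      .........+.....+...++...........................................
     ......+++....+.+++...............................................
     ......................++.........................................
      +.++....+.+....+.+...+...........
[... 325 characters left out ...]
++######.+..+..+........######+..................+#####++++++
   +++++++#######.+....+.........######+..++++++######++++#######+++++
 .+++++++########..++.+..+..+++++#####################++++########++++
++++++++#########++++#################################++++#########+++
+++++++###############################################++++##########++
++++++##########+####################################++++++##########+
+++++###########.#+####################++++.....#####++++++###########
++++###########++#+++++++...   .................####++++++++##########
+++###########+..++++++++                     ..#+##+++++++++#########
++############...+++++++++                    ..#+.###################
```

The free-spinning knob rolled out of the pads towards the robot, because they closed nearly along the arm. I'll turn the gripper so it closes along the arm's tangent, which centres itself.

step_arm([
  [0,0,0,0,0,-0.09,1],
  [0,0,0,0,0,-0.09,1],
  [0,0,0,0,0,-0.09,1],
  [0,0,0,0,0,-0.09,1],
  [0,0,0,0,0,-0.09,1],
  [0,0,0,0,0,-0.09,1],
  [0,0,0,0,0,-0.09,1],
  [0,0,0,0,0,-0.09,1],
  [0,0,0,0,0,-0.09,1],
  [0,0,0,0,0,-0.09,1],
])

```text
clock: 47.75
position: [577.3, -43.8, 333.5]
tcp_rot: [[0.155, 0.988, -0.002], [0.988, -0.155, 0.0], [-0.0, -0.002, -1.0]]
wrist_force: [-0.2, 0.4, 0.4]
gripper_width: 92.0
grasp_force: 0.0
```

step_arm([
  [0,0,0,0,0,-0.09,1],
  [0,0,0,0,0,-0.09,1],
  [0,0,0,0,0,0,1],
])

```text
clock: 48.05
position: [577.3, -43.8, 333.6]
tcp_rot: [[-0.123, 0.992, -0.002], [0.992, 0.123, 0.0], [0.0, -0.002, -1.0]]
wrist_force: [0.2, -0.6, 0.1]
gripper_width: 91.8
grasp_force: 0.0
```

```bash
python3 - <<'E'
from h import *
s=sense();print(s['position'],s['tcp_rot'][:2,0])
im=get_image("wrist");cv2.imwrite("pics/w13.png",im)
x0,x1,y0,y1=530,625,-100,10
r=rect("wrist",116,x0,x1,y0,y1,1,im).mean(2)
print("cols y=10..-100 step 2")
for i,row in list(enumerate(r))[::3]: print("%d "%(x1-i)+"".join("#" if v<45 else "+" if v<100 else "." if v<180 else " " for v in row[::2]))
E
```

```text
[577.34680043 -43.76529405 333.62712971] [-0.12342906  0.99235334]
cols y=10..-100 step 2
625                        .###+++#+. +++++++++++++++++++++
622                        .###+++++  +++++++++++++++++++++
619          +.++++++++     +##+++++. +++++++++++++++++++++
616  +++++..++.++++++++     +##+++++. .++++++++++++++++++++
613 +.++++++++++.++++++     +##+++++. .++++++++++++++++++++
610 ++..++++++++.+++.+..    +###++++. .++++++++++++++++++++
607 ++..++.++++..+++++++.   +###+++++ .++++++++++++++++++++
604 .+...+++++++++++++++    .###+++++  +++++++++++++++#++++
601 ++.+++++++++++++++...    ###+++++ .++++++++++++++++++++
598 .++++++++..+++++++++    .###+++++  ++++++++++++++++++++
595  +...++++...++.++++++    ###+++++. ++++++++++++++++..++
592 ...+.+++++++   .+++     .###+++#+. ++++..            ++
589   .++..         +++.     +##.                        .+
586    +++.............+........                         .+
583    .+++.+...................                          #
580    +.+.+++++#...............       . .......          +
577    .+...+++#+....................... .......  
[... 208 characters left out ...]
++...#########+..............           .
562 +++++.++++++++....+##########........                  
559 +.+++++++++++++....##########..+                       
556 ++++++++++++++++.....+######+..+                       
553 +++++.++.++++++++..+..++++++++++                       
550 +++++++++++.+++++++++++.+++.++++                       
547 +++++++++++++.++++.+++.+..+.+.++                       
544 ++.++++++++...+.+++++++++.++++.                      ..
541 .++..++.+...+++++.+++++.+++++.+.        ..+++++++++++++
538 +++...+......++....+..++++++####+++++++++++++++++++++++
535 ..++.+++...++++#################++++++++++++++++++++++#
532 ################################++++++++++++++++++++++
```

step_arm([
  [0.021,-0.05,0.05,0,0,0,0.2],
  [0,0,0.07,0,0,0,0.2],
  [0,0,0.075,0,0,0,0],
  [0,0,0,0,0,0,-1],
  [0,0,0,0,0,0,-1],
  [0,0,0,0,0,0,-1],
  [0,0,0,0,0,0,-1],
  [0,0,0,0,0,0,-1],
  [0,0,0,0,0,0,-1],
  [0,0,0,0,0,0,-1],
], grip_force=20)

```text
clock: 49.1
position: [562.1, -39.4, 276.6]
tcp_rot: [[-0.121, 0.993, 0.0], [0.993, 0.121, 0.0], [-0.0, 0.0, -1.0]]
wrist_force: [-0.4, -0.6, 0.2]
gripper_width: 14.0
grasp_force: 0.2
```

step_arm([
  [0,0,0,0,0,0,-1],
  [0,0,0,0,0,0,-1],
  [0,0,0,0,0,0,-1],
])

```text
clock: 49.4
position: [562.2, -39.3, 276.5]
tcp_rot: [[-0.121, 0.993, 0.0], [0.993, 0.121, -0.0], [-0.0, 0.0, -1.0]]
wrist_force: [-0.7, -0.3, 2.7]
gripper_width: 13.5
grasp_force: 20.0
```

```bash
python3 - <<'E'
from h import *
import math
s=sense();print(s['position'],s['gripper_width'],s['wrist_force'],s['tcp_rot'][:2,0])
e=np.array([598.5,-172.5]);t=s['position'][:2]-e;h0=math.atan2(t[1],t[0]);print(h0,np.hypot(*t))
A=s['tcp_rot'][:2,:2]
hs=np.linspace(h0,-1.42+2*math.pi+.0,20)
P=[e+135*np.array([math.cos(a),math.sin(a)]) for a in hs]
for a,b in zip(P,P[1:]): d=A.T@(b-a)/300; print("[%.3f, %.3f, 0, 0, 0, 0, -1],"%(d[0],d[1]),end=" ")
print(P[-1])
E
```

```text
[562.1785595  -39.34684243 276.49101837] 13.496473889715691 [-0.70419119 -0.29855373  2.69280489] [-0.12130367  0.99261544]
1.8370969082159618 138.01815246508122
[-0.016, -0.070, 0, 0, 0, 0, -1], [-0.027, -0.066, 0, 0, 0, 0, -1], [-0.037, -0.061, 0, 0, 0, 0, -1], [-0.046, -0.055, 0, 0, 0, 0, -1], [-0.054, -0.047, 0, 0, 0, 0, -1], [-0.061, -0.037, 0, 0, 0, 0, -1], [-0.066, -0.027, 0, 0, 0, 0, -1], [-0.070, -0.016, 0, 0, 0, 0, -1], [-0.071, -0.005, 0, 0, 0, 0, -1], [-0.071, 0.006, 0, 0, 0, 0, -1], [-0.069, 0.017, 0, 0, 0, 0, -1], [-0.066, 0.028, 0, 0, 0, 0, -1], [-0.060, 0.038, 0, 0, 0, 0, -1], [-0.054, 0.047, 0, 0, 0, 0, -1], [-0.045, 0.055, 0, 0, 0, 0, -1], [-0.036, 0.062, 0, 0, 0, 0, -1], [-0.026, 0.067, 0, 0, 0, 0, -1], [-0.015, 0.070, 0, 0, 0, 0, -1], [-0.004, 0.072, 0, 0, 0, 0, -1], [ 618.78043844 -305.96798798]
```

step_arm([
  [-0.016,-0.07,0,0,0,0,-1],
  [-0.027,-0.066,0,0,0,0,-1],
  [-0.037,-0.061,0,0,0,0,-1],
  [-0.046,-0.055,0,0,0,0,-1],
  [-0.054,-0.047,0,0,0,0,-1],
  [-0.061,-0.037,0,0,0,0,-1],
  [-0.066,-0.027,0,0,0,0,-1],
  [-0.07,-0.016,0,0,0,0,-1],
  [-0.071,-0.005,0,0,0,0,-1],
  [-0.071,0.006,0,0,0,0,-1],
])

```text
clock: 50.4
position: [468.2, -208.5, 276.4]
tcp_rot: [[-0.121, 0.993, 0.0], [0.993, 0.121, 0.0], [0.0, 0.0, -1.0]]
wrist_force: [2.4, 2.0, 1.1]
gripper_width: 13.3
grasp_force: 20.0
```

step_arm([
  [-0.069,0.017,0,0,0,0,-1],
  [-0.066,0.028,0,0,0,0,-1],
  [-0.06,0.038,0,0,0,0,-1],
  [-0.054,0.047,0,0,0,0,-1],
  [-0.045,0.055,0,0,0,0,-1],
  [-0.036,0.062,0,0,0,0,-1],
  [-0.026,0.067,0,0,0,0,-1],
  [-0.015,0.07,0,0,0,0,-1],
  [-0.004,0.072,0,0,0,0,-1],
  [0,0,0,0,0,0,-1],
])

```text
clock: 51.4
position: [619.9, -302.6, 276.3]
tcp_rot: [[-0.122, 0.993, 0.002], [0.993, 0.122, -0.001], [-0.001, 0.002, -1.0]]
wrist_force: [0.8, -1.5, 3.2]
gripper_width: 13.5
grasp_force: 20.0
```

step_arm([
  [0,0,0,0,0,0,1],
  [0,0,0,0,0,0,1],
  [0,0,0,0,0,0,1],
  [0,0,0,0,0,0,1],
  [0,0,0,0,0,0,1],
  [0,0,-0.1,0,0,0,1],
  [0,0,-0.12,0,0,0,1],
  [0,0,-0.12,0,0,0,1],
  [-0.07,-0.12,0,0,0,0,1],
  [-0.07,-0.12,0,0,0,0,1],
])

```text
clock: 52.4
position: [551.4, -353.2, 379.9]
tcp_rot: [[-0.123, 0.992, 0.002], [0.992, 0.123, -0.002], [-0.002, 0.002, -1.0]]
wrist_force: [-0.0, -0.4, -0.5]
gripper_width: 91.1
grasp_force: 0.0
```

step_arm([
  [-0.07,-0.12,0,0,0,0,1],
  [-0.07,-0.12,0,0,0,0,1],
  [-0.07,-0.12,0,0,0,0,1],
  [-0.07,-0.12,0,0,0,0,1],
  [-0.07,-0.12,0,0,0,0,1],
  [-0.07,-0.12,0,0,0,0,1],
  [-0.07,-0.12,0,0,0,0,1],
  [0,0,0,0,0,0,1],
])

```text
clock: 53.2
position: [315.6, -531.9, 378.4]
tcp_rot: [[-0.118, 0.993, -0.001], [0.993, 0.118, -0.001], [-0.001, -0.001, -1.0]]
wrist_force: [0.6, 0.1, -0.9]
gripper_width: 91.6
grasp_force: 0.0
```

```bash
python3 - <<'E'
from h import *
s=sense();print(s['position'],s['wrist_force'])
im=get_image("top")
print("bar");white("top",72,540,700,-340,-10,215,im)
print("blade");white("top",6,410,540,-200,30,130,im)
for nm,z,b in(("bar",72,(560,680,-330,-10)),("mat",4,(410,540,-210,30))):
    r=rect("top",z,*b,1,im).mean(2);print(nm)
    for i,row in list(enumerate(r))[::6]: print("%d "%(b[1]-i)+"".join("#" if v<45 else "+" if v<90 else "." if v<150 else "O" for v in row[::3]))
E
```

```text
[ 315.61570106 -531.91774198  378.43871765] [ 0.57243499  0.10641776 -0.90631581]
bar
top 6563 x 586.4 y -95.2 [ 15.17394733 127.05570984] 81.52144622802734
blade
top 13243 x 508.3 y -5.2 [51.68146133 81.80272675] 76.40904998779297
top 12958 x 424.3 y -74.9 [210.01275635  28.92182159] 0.4223199188709259
bar
680 ...........................................................................................................
674 ......................................................................................................+++++
668 .........................................................................+++++++++++++++++++++++++++++#++++
662 ..................................................++++++++++++++++++########+####++##+++####++++++++++++...
656 ........................++++++++++++++++++++++++###++###+++####+++++++++++......+++++...........OOOOOOOOOOO
650 .....................+++###++###############+++++++++++.........OOOOOOOOOOOOOOOO....OOOOOOOOOOOOOOOOOOOO..O
644 ....................+++++++..+++++++++++++++++...++++..OOOOOOOOOOOOOOOOOOO...OOOO...OOOO...OOOO.++.OOO.+++.
638 ...
[... 2622 characters left out ...]
++++++++++++++++....
456 ......+##################################################+++++++++++++++++++....
450 ......++#####################################################+++++++++++++++....
444 ......++##############################################++++++++++++++............
438 .......+###########################+++++++++++++................................
432 .......+#########++#+++++++++++++...............................................
426 .......+++++++..................................................................
420 ................................................................................
414 ................................................................................
```

The bar is straight across and both rafts are in. The spatula has been knocked off line and off the mat's edge, so I'll measure it by code.

```bash
python3 - <<'E'
from h import *
im=get_image("top")
b=(450,570,-200,100)
r=rect("top",5.5,*b,.5,im);g=r.min(2)
m=(g>165).astype(np.uint8);n,l,st,_=cv2.connectedComponentsWithStats(m)
for i in range(1,n):
    if st[i,4]>800:
        q=cv2.boxPoints(cv2.minAreaRect(np.argwhere(l==i)[:,::-1].astype(np.float32)));print(st[i,4],[(round(b[1]-v*.5,1),round(b[3]-u*.5,1)) for u,v in q])
g2=r.mean(2);print("y %d.."%b[3])
for i in range(0,240,8): print("%d "%(b[1]-i/2)+"".join("%x"%min(15,int(v/14)) for v in g2[i,::6]))
E
```

```text
9298 [(np.float32(518.8), np.float32(31.7)), (np.float32(533.7), np.float32(-33.2)), (np.float32(497.4), np.float32(-41.6)), (np.float32(482.5), np.float32(23.3))]
y 100..
570 7777777777888888889999999999999999999999986432233333322333443333334565444344444444444555666666666666
566 9999999999999999999999999999999999999999987533334444555555655433444455555566656666667788888888888888
562 9999999999999999999999999999999999999999987655567777788888887655666678888899888888889999999999999999
558 9999999999999999999999999999999999999999998888888999999999999888888899999999988888999999999999999999
554 9999999999999999999999999999999999999999999999999999999999999999999999888877765556899999999999999999
550 9999999999999999999999999999999999999999999999999999999999999998888877665554443335789999999999999999
546 9999999999999999999999999999999999999999999999999999999999888877666544443333333334689999999999999999
542 9999999999999999999999999999999999999999999999999999888887666554443333333333333335789999999999999999
538 9999999999999999999999999999999999999999999aaa99999876555444333333333333333222345689
[... 1521 characters left out ...]
4332222222222222222322323222322322332322223323333333333333333333333579
474 9999999999999999999999999998743222222222232332322222223223222332232233223323333333333333333333334568
470 9999999999999999999999999999753223222332322222222222322332222222223323323232333333333333333333334468
466 9999999999999999999999999999753222322322232223223333223223222222323323223232333333333333333333333457
462 9999999999999999999999999999753222322323333222322223322222233222233222333333333333333333333333433457
458 9999999999999999999999999999853222233232232322332233323233322222222223233333333333333333333333344457
454 9999999999999999999999999999853322322222222222222222233222222232233223333333333333333333333333443457
```

The spatula lies with its blade centre at (508,−5), heading 1.80 and midpoint 56 mm from the mat's centre, so it must be re-laid. It is near the bar, so I'll descend with the fingers only partly open.

step_arm([
  [0.113,0.073,0,0,0,0,-0.35],
  [0.113,0.073,0,0,0,0,-0.35],
  [0.113,0.073,0,0,0,0,-0.35],
  [0.113,0.073,0,0,0,0,-0.35],
  [0.113,0.073,0,0,0,0,-0.35],
  [0.113,0.073,0,0,0,0,-0.35],
  [0.113,0.073,0,0,0,0,-0.35],
  [0.113,0.073,0,0,0,0,-0.35],
  [0.113,0.073,0,0,0,0,-0.35],
  [0.113,0.073,0,0,0,0,-0.35],
])

```text
clock: 54.3
position: [496.2, -163.5, 378.5]
tcp_rot: [[-0.123, 0.992, 0.0], [0.992, 0.123, 0.0], [0.0, 0.0, -1.0]]
wrist_force: [-0.2, -0.8, -0.7]
gripper_width: 29.6
grasp_force: 0.0
```

step_arm([
  [0.113,0.073,0.06,0,0,0,-0.35],
  [0.113,0.073,0.06,0,0,0,-0.35],
  [0,0,0,0,0,-0.069,-0.35],
  [0,0,0,0,0,0,-0.35],
  [0,0,0,0,0,0,-0.35],
])

```text
clock: 54.8
position: [530.8, -93.1, 342.5]
tcp_rot: [[-0.227, 0.974, 0.0], [0.974, 0.227, 0.0], [0.0, 0.0, -1.0]]
wrist_force: [0.6, 0.1, 0.2]
gripper_width: 30.0
grasp_force: 0.0
```

```bash
python3 - <<'E'
from h import *
s=sense();p=s['position'];print(p,s['tcp_rot'][:2,0],s['gripper_width'])
im=get_image("wrist");cv2.imwrite("pics/w14.png",im)
b=(465,560,-70,60)
r=rect("wrist",5.5,*b,.5,im);m=(r.min(2)>200).astype(np.uint8);n,l,st,_=cv2.connectedComponentsWithStats(m)
for i in range(1,n):
    if st[i,4]>800:
        q=cv2.minAreaRect(np.argwhere(l==i)[:,::-1].astype(np.float32));print(st[i,4],np.array(q[1])/2,[(round(float(b[1]-v*.5),1),round(float(b[3]-u*.5),1)) for u,v in cv2.boxPoints(q)])
b=(480,600,-150,-20)
g=rect("wrist",57,*b,1,im).mean(2);print("z57, y from -20")
for i in range(0,120,4): print("%d "%(b[1]-i)+"".join("%x"%min(15,int(v/16)) for v in g[i,::2]))
E
```

```text
[530.75003168 -93.12806207 342.45023805] [-0.22675343  0.9739522 ] 30.023387799145958
28743 [109.49998474  94.49998474] [(465.5, 60.0), (560.0, 60.0), (560.0, -49.5), (465.5, -49.5)]
z57, y from -20
600 ddddddddddddddddeddddddd313444445898899999fffffffffffff4555554555
596 ddddddddddddddddeddbb988899999999999999999fffffffffff655555545544
592 ddddeddfff8a9999999999999999999999999999999ffffffffb4555555555555
588 dddddffffff9999999999999999999999999999999ffffffff454555554555555
584 ddddfffffff9999999999999999999999999999998ffffff55455555555554211
580 dd97fffffffb9999999999999999999999fc88887786644555555555553111111
576 dd889fffffffa999999999888ee87966545553111111125555555552111111111
572 ddd885bffffff8977766544333111111124553111111125555541111111111111
568 eed94322333233333333333333111111114554111111124421111121111111123
564 ddd533322233333333333333332054211145cc455444531111111111124344444
560 ddd84333333333333333378888215431112555555454452223444433222132546
556 dee88957588863332434499a891012112144688c9c9edeeddddddddddddddddee
552 ddddededeedde6668ddedeedddeddd9666665addddaefdddddddddddd
[... 498 characters left out ...]

520 f7777778677666611111111111123454222121121111124e83121133333333333
516 78887877778677740121211111211111111121212122212786221123322111111
512 78888888737767652111211111111111121211112111132377311111111111111
508 88888877972112111111112211212111212211211211131122111211111111111
504 88788888af1122111212212212211211111111111111111212211454555545555
500 88878888882112211212121121221112111111212111221211211145555555545
496 88753111311121122112211121212221112221212112111111121224555545554
492 21111111111121211111221111111121211211111112121211111133334455545
488 12111113112112121211121111211112121111221121121222122133333333345
484 22211112111121121111111111111212222111111122211212122333333333333
```

step_arm([
  [0,0.003,0.05,0,0,-0.01,-0.35],
  [0,0,0.08,0,0,0,-0.35],
  [0,0,0.09,0,0,0,-0.35],
  [0,0,0.08,0,0,0,-0.35],
  [0,0,0.06,0,0,0,-0.35],
  [0,0,0.04,0,0,0,-0.35],
  [0,0,0.013,0,0,0,-0.35],
  [0,0,0,0,0,0,-0.35],
], grip_force=60)

```text
clock: 55.65
position: [531.6, -94.1, 218.5]
tcp_rot: [[-0.242, 0.97, -0.0], [0.97, 0.242, 0.0], [0.0, -0.0, -1.0]]
wrist_force: [-0.0, -0.5, 0.5]
gripper_width: 30.3
grasp_force: 0.0
```

step_arm([
  [0,0,0,0,0,0,-1],
  [0,0,0,0,0,0,-1],
  [0,0,0,0,0,0,-1],
  [0,0,0,0,0,0,-1],
  [0,0,0,0,0,0,-1],
  [0,0,0,0,0,0,-1],
])

```text
clock: 56.25
position: [531.4, -93.9, 219.4]
tcp_rot: [[-0.243, 0.97, 0.0], [0.97, 0.243, -0.0], [-0.0, -0.0, -1.0]]
wrist_force: [-2.9, -2.2, 7.2]
gripper_width: 16.0
grasp_force: 59.9
```

step_arm([
  [0,0,-0.03,0,0,0,-1],
  [0,0,-0.05,0,0,0,-1],
  [-0.029,-0.064,0,0,0,0,-1],
  [-0.029,-0.064,0,0,0,0,-1],
  [-0.028,-0.063,0,0,0,0,-1],
  [0,0,0,0,0,0.087,-1],
  [0,0,0.04,0,0,0,-1],
  [0,0,0.03,0,0,0,-1],
  [0,0,0.006,0,0,0,-1],
  [0,0,0,0,0,0,-1],
])

```text
clock: 57.25
position: [482.5, -132.6, 219.8]
tcp_rot: [[-0.113, 0.994, -0.001], [0.994, 0.113, -0.0], [-0.0, -0.001, -1.0]]
wrist_force: [-4.0, -0.3, 14.7]
gripper_width: 14.8
grasp_force: 60.0
```

step_arm([
  [0,0,-0.003,0,0,0,-1],
  [0,0,0,0,0,0,1],
  [0,0,0,0,0,0,1],
  [0,0,0,0,0,0,1],
  [0,0,0,0,0,0,0.6],
  [0,0,0,0,0,0,0.6],
  [0,0,-0.08,0,0,0,0.6],
  [0,0,-0.12,0,0,0,0.6],
  [0,0,-0.15,0,0,0,0.6],
  [0,0,-0.12,0,0,0,0.6],
])

```text
clock: 58.25
position: [482.2, -132.7, 363.6]
tcp_rot: [[-0.109, 0.994, 0.001], [0.994, 0.109, -0.0], [-0.0, 0.001, -1.0]]
wrist_force: [1.3, -0.1, 0.1]
gripper_width: 73.4
grasp_force: 0.0
```

step_arm([
  [-0.13,-0.07,0,0,0,0,0.6],
  [-0.13,-0.07,0,0,0,0,0.6],
  [-0.13,-0.07,0,0,0,0,0.6],
  [-0.13,-0.07,0,0,0,0,0.6],
  [-0.13,-0.07,0,0,0,0,0.6],
  [-0.13,-0.07,0,0,0,0,0.6],
  [-0.13,-0.07,0,0,0,0,0.6],
  [-0.13,-0.07,0,0,0,0,0.6],
  [-0.13,-0.06,0,0,0,0,0.6],
  [0,0,0,0,0,0,0.6],
])

```text
clock: 59.25
position: [333.8, -505.9, 361.5]
tcp_rot: [[-0.106, 0.994, 0.0], [0.994, 0.106, -0.002], [-0.002, 0.0, -1.0]]
wrist_force: [0.5, 0.5, -0.3]
gripper_width: 73.7
grasp_force: 0.0
```

```bash
python3 - <<'E'
from h import *
s=sense();print(s['position'],s['wrist_force'],s['clock'])
im=get_image("top")
b=(420,560,-200,60)
r=rect("top",5.5,*b,.5,im);m=(r.min(2)>165).astype(np.uint8);n,l,st,_=cv2.connectedComponentsWithStats(m)
for i in range(1,n):
    if st[i,4]>800: print(st[i,4],[(round(float(b[1]-v*.5),1),round(float(b[3]-u*.5),1)) for u,v in cv2.boxPoints(cv2.minAreaRect(np.argwhere(l==i)[:,::-1].astype(np.float32)))])
white("top",26,560,700,-370,-150,150,im)
for z,b in((72,(560,640,-330,-10)),):
    g=rect("top",z,*b,1,im).mean(2)
    for i in range(0,80,6): print("%d "%(b[1]-i)+"".join("#" if v<45 else "+" if v<90 else "." if v<170 else "O" for v in g[i,::3]))
# other things vs. the start, same code as before
for n,p in [("dropper",(556,338)),("pot",(245,329)),("jar",(369,168)),("mug",(233,243))]:
    u,v=int(p[0]/1.25),int(p[1]/1.25); a=cv2.resize(cv2.imread("pics/top0.png"),(640,400),interpolation=cv2.INTER_AREA)
    t=a[v-12:v+12,u-14:u+14]; w=im[v-30:v+30,u-32:u+32]; _,mx,_,loc=cv2.minMaxLoc(cv2.matchTemplate(w,t,cv2.TM_CCOEFF_NORMED)); print(n,round(mx,2),loc[0]-18,loc[1]-18)
E
```

```text
[ 333.83647178 -505.86276231  361.4537336 ] [ 0.51114866  0.51920641 -0.28769825] 59.25
10121 [(486.8, -5.5), (495.7, -72.8), (455.7, -78.1), (446.8, -10.8)]
top 32625 x 623.8 y -268.0 [ 83.78320312 173.30197144] 86.56013488769531
top 3213 x 588.2 y -227.0 [14.49641418 79.76786804] 84.02568054199219
640 ....................+++++++..+++++++++++++++++...++++..OOO....OOO..+...OO.+++.OO..+..OO.++..OO..++..OO..++.
634 .....................++++++...++++++++++++++++...++++..OO..++..OO..++..OO..+..OO..+..OO..+..OOO....OO.....O
628 .....................++++++...++++++++++++++++...+++++.OOO.....OOOO..OOOOOOOOOOOO....OOOOOOOOOOOOOO..++++..
622 .....................++++++...+++++++++++++++++..+++++.OOOOOOOOOOOOOOOOOOOOOOOOOOOOOOOOOOOOOOOOOO..+++++++.
616 .....................++++++...+++++++++++++++++..++++...OO....OOOOOOOOOOOOOOOOOOOOOOOOOOOOOOOOOOO..+.....+.
610 .....................+++++++..++++++++++++++++.........+++..OOOOOOOOOOOOOOOOOOOOOOOOOOOOOOOOOOOOOO...OOOOOO
604 .....................+++++++..+++++........OOOOOOOOO..+#+..OOOOOOOOOOOOOOOOOOOOOOOOO................OOOOO..
598 .............................OOOOOOOOOOOOOOOOOOOOOO..+++.OOOOOOOOOOOOOOOO..........+++..+++++....++..OO..++
592 .................OOOOOOOOOOOOOOOOOOOOOOOOOOOOOOOOOOO...............+++++..++++++...++....+++..OO..++..OO...
586 .......OOOOOOOOOOOOOOOOOOOOOOOOOOOOOOOOOOOOOOOOO.....++++.+++#++...+++..OOO....OOO..+.OOO....OOOOO..OOOOOOO
580 .......OOOOOOOOOOOOOOOOOOOOOOOOOOOOOO........+++++###++++..O...OOOOOOOOOOOOOOOOOOO.....OOOOOOOOOO..........
574 .......OOOOOOOOOOOOOOOOO.......++++++##########+++++++++..OOOOOOO...............++++++........+++++++++++++
568 .....++...OO......++++++####++++#########+++++++..++++++++....++++++++++++++++++++++...+...................
562 .....++#+++++######+++++++#++..+++++++++++++++++++++++++++++++.............................................
dropper 1.0 0 0
pot 1.0 0 0
jar 1.0 0 0
mug 1.0 0 0
```

```bash
python3 -c "
from plant import *
print(hand_in())"
```

```text
the job is handed in; nothing more can be done
None
```

The job is handed in at about 59 s: both rafts are flat in nursery bays 0 and 1, the bar is back across the tray and straight, the spatula is flat on its mat (re-laid after it was knocked aside), and the other things on the bench have not moved; the hand-in returned no verdict.

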